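Pack the two-layer spares case and swing its keeper bar across

TASK

Pack the blue spares case: first swing the keeper bar right back to its parked stop, lay every strainer cartridge flat in a bay of its own on the case's floor, then lower the red divider onto its ledges over them, level, and stand every yellow bracket upright on its foot in a pocket of the divider, one to a pocket. Last, swing the keeper bar to 90 degrees, straight across the case above the divider's handle, and leave the tools and other things on the table where they are.

Things in the scene. Friction and masses are not known exactly. Their poses are not given: they have to be found in the camera images.
- case: The service case, blue and open-topped, fixed to the table (place and yaw vary): outside 190 (x) x 222 (y) mm, walls 5 mm thick, 80 mm high, but cut away to 44 mm along the middle 120 mm of the two y sides; inside 180 x 212 mm, floor 6 mm above the table. Origin: middle of its underside; z up. The bar's steel post (26 mm thick, 108 mm high) stands outside the middle of the +x wall.
- seat (a point): Middle of the case at the level of its two ledges, 54 mm above the table; axes as the case. The grey ledges, 14 mm wide, run inside the two x walls (-x and +x) for their whole length; the divider rests on them.
- bay1 (a point): Middle of the floor (6 mm above the table) of the bay at y = -64 mm of the case; axes as the case. Three bays lie along x, side by side, each for one cartridge: 152 mm long between the ledges, 56 mm wide between grey comb teeth 18 mm high. The teeth stand only near the ends (46 to 76 mm either side of the middle), so there is finger room in the middle.
- bay2 (a point): Middle of the floor of the middle bay (y = 0); as bay1.
- bay3 (a point): Middle of the floor of the bay at y = +64 mm of the case; as bay1.
- bar (a joint): Angle (rad) of the steel keeper bar, swinging level on the post. 0 = parked on its stop, outside along the +x wall, pointing to the case's +y; grows counter-clockwise from above; 1.571 = straight across, pointing to the case's -x over the divider's handle; goes on to 1.95 with no stop or click between. Stiff (about 2 N at the knob), stays where left. Starts over the case.
- bar_knob (a point): Centre of the black upright knob on the keeper bar: 22 mm in diameter, 45 mm tall, 120 mm from the pivot, centre 146.5 mm above the table. The bar below it is 24 mm wide, reaches 150 mm from the pivot, underside 112 and top 124 mm above the table.
- bar_pivot (a point): The bar's pivot (upright axis) on top of the post, 125 mm from the middle of the case along the case's +x.
- divider_grip (a point): Centre of the black handle bar of the loose red divider tray, the place to grip: bar 84 (x) x 12 (y) x 14 mm, 47 mm above the tray's underside. Tray 170 (x) x 202 (y) mm, floor 6 mm thick, rim and middle spine (along x) 12 mm above it; two pockets 158 x 89 mm, centred 50.5 mm to +y and -y. Same turned half round. Seated with 5 mm play each side, this point is 47 mm above seat.
- cart1_c (a point): Centre of a strainer cartridge (may be absent): perforated steel tube 26 mm in diameter along x between two orange square end blocks 44 x 44 mm and 18 mm thick; 130 mm long over all, 250 g (varies). It lies along x on a flat of its end blocks, the centre 22 mm above what it lies on. The bare tube in the middle is 94 mm long. Any side may be up. All cartridges are alike.
- cart2_c (a point): Centre of a strainer cartridge (may be absent): perforated steel tube 26 mm in diameter along x between two orange square end blocks 44 x 44 mm and 18 mm thick; 130 mm long over all, 250 g (varies). It lies along x on a flat of its end blocks, the centre 22 mm above what it lies on. The bare tube in the middle is 94 mm long. Any side may be up. All cartridges are alike.
- cart3_c (a point): Centre of a strainer cartridge (may be absent): perforated steel tube 26 mm in diameter along x between two orange square end blocks 44 x 44 mm and 18 mm thick; 130 mm long over all, 250 g (varies). It lies along x on a flat of its end blocks, the centre 22 mm above what it lies on. The bare tube in the middle is 94 mm long. Any side may be up. All cartridges are alike.
- brk1_c (a point): Centre of a yellow T-bracket (may be absent): flat foot 110 (x) x 60 (y) x 8 mm with one upright plate 90 (x) x 10 (y) x 34 mm along its middle, 42 mm tall in all, 250 g (varies); this point is 21 mm above its underside, inside the upright plate, which is the place to grip. z is up. Both brackets are alike.
- brk2_c (a point): Centre of a yellow T-bracket (may be absent): flat foot 110 (x) x 60 (y) x 8 mm with one upright plate 90 (x) x 10 (y) x 34 mm along its middle, 42 mm tall in all, 250 g (varies); this point is 21 mm above its underside, inside the upright plate, which is the place to grip. z is up. Both brackets are alike.
- wrench: Bystander: loose steel wrench, 170 mm long.
- screwdriver: Bystander: loose screwdriver, 180 mm long.
- cap: Bystander: loose orange plastic cap, 48 mm across, 45 mm tall.
- tape: Bystander: loose black tape roll, 90 mm across, 19 mm tall.
- spray: Bystander: loose red spray can, 60 mm across, 170 mm tall.
Not all that is in view belongs to the job. What is shaped like the part that bears brk1_c but green or turquoise is not meant.

How it is judged:
By the outcome, as a careful person would: the job done as asked, in the order asked, and still so for the second after the job is handed in, with the robot touching nothing.
Of cart1, cart2, cart3 only 2 to 3 are there at a start; the rules pass over those that are not, and their reading is None.
Of brk1, brk2 only 1 to 2 are there at a start; the rules pass over those that are not, and their reading is None.
At some moment in a run one of cart1, cart2, cart3, brk1, brk2 may be knocked a few centimetres aside while the robot is not near it.
It also fails if it takes over 210 s, if anything falls off the work surface, if the arm or the gripper's body presses on something with over 40 N, if the wrist force passes 120 N, or if a joint passes its speed limit or range.

ROBOT

A 6-joint arm with a two-finger parallel gripper is mounted at the origin on the work surface. World frame = base frame: x ahead of the robot, y to its left, z up, the work surface at z = 0. Lengths are in m, angles in rad, forces in N, time in s.
With the tool pointing down it reaches from about 0.35 to 0.975 m from the base axis. Payload 4.9 kg.
Tool frame: the origin (TCP) lies on the centre line of the jaws, within the pads' length; the fingertips stand 14 mm ahead of it and the grasp point (between the pads) lies 5 mm behind it (manip.nose_length is the distance from the TCP to the fingertips, in m); z points along the fingers, y is the line along which they close (so a half turn about z gives the same grasp; the last joint's range is limited). The gripper opens to 85 mm and grips with 20 to 120 N. Pads are 22 mm wide; open, the fingers measure 114 mm over their backs; the gripper's body (76 mm by 85 mm) begins 54 mm behind the grasp point. The pads swing forward as they close: fully open they stand 13 mm farther back than shut.
Start: joints at [1.183, 0.053, 1.613, -0, 1.476, -0.119], TCP at [0.166, 0.603, 0.245] pointing down, gripper open.
Joint ranges: [-3.01, 3.01], [-1.01, 2.22], [0.06, 2.58], [-1.02, 4.17], [0.09, 2.62], [-3.14, 3.14]. Speed limits (rad/s): [2.57, 2.57, 3.14, 3.14, 3.14, 3.14].

INTERFACE

Orientations are given as a unit quaternion [w, x, y, z].
In Python, from plant import manip, imaging gives the robot as it stands.
- The arm moves only by the tool play_rows, never from a script. Its argument "commands" is a list of rows, each a list of 6 numbers: the shift along the tool's x, y, z in mm, then the turn, a rotation vector about the tool's x, y, z in degrees. A call has 1 to 5 rows; each row shifts and turns the commanded pose from where the row before left it, along the tool's axes as they then stand; what a row does not reach is not made up. A row lasts 1/12 s, in which the tool goes at most 41.7 mm and 7.16 degrees, less where a joint would pass 70% of its speed; a pose out of reach is approached as far as the arm can. A call is refused whole if a number of a shift passes 41.7 or a number of a turn 7.16, either way. A call with a gripper value outside its range is refused whole. "hand" is the finger opening in mm, from 0 to 85.4, set as the call begins (left out, the last holds). The fingers move at their own pace and stop on an object; the grip force is fixed at half the most. Time passes only in rows, so rows that do not move let the fingers close. It gives the time, the measured TCP pose, the force, the opening and the grip force at its end, in the units of the state.
- manip.state(): the state, without advancing time (a new reading comes with each control period).
- imaging.grab_frame(name): name is "scene" or "side" or "wrist"; returns a dict with "image" (384x512x3 uint8, red, green, blue), "fx", "fy", "cx", "cy" (pixels), "k1" (the pictures are not rectified: a ray, as slopes to the right and down, at radius r is drawn at 1 + k1 r^2 times it, then the intrinsics apply), "R" (3x3) and "t" (3): a world point X has camera coordinates R X + t; the wrist camera has in their place "mount" (4x4, takes a point from camera to tool coordinates, whose origin is the TCP and whose axes are the flange's). Camera axes: x right, y down, z forward; pixel columns grow to the right and rows downward; lengths in m; the calibration is good to about 2 mm. A picture is of the moment at which its call begins: read the wrist's pose just before it. There is no depth.
- manip.job_done(): hands the job in; it is judged then, once.
The state is a dict: "time": time; "joint_pos": joint angles; "joint_vel": joint speeds; "joint_efforts": joint torques, N m; "tool_pos": TCP position; "tool_rot": TCP orientation; "contact_force": force on the tool from outside, world axes, zero at the start; "ft_torque": the same for the moment, N m; "gripper_width": opening from 0.0 (shut) to 1.0 (fully open); "grasp_force": force on a finger pad.
Only numpy, scipy, OpenCV 4.12 (cv2) and the standard library are available. Lean on these libraries where they do the work, as an engineer would, in place of code of your own. Each camera call takes 0.05 s, during which the arm holds its last target. There are 200 camera calls.

## Working session

There is one attempt and no reset: what is moved stays moved. The work goes in short steps, Python scripts to look and compute and a tool call to move; the robot and the scene stay as the last step left them, time stands still between calls to the robot, and variables do not carry over. Pictures are saved under pics/ and viewed, at most 14 in all, crops included, and the job is handed in when it is done.

Besides the shell and the picture viewer there is one more tool, called after "Request:" by a JSON object that holds its "name" and its "arguments", one argument or row to a line. play_rows: Moves the arm, as the interface text tells. Its arguments: {"type":"object","properties":{"commands":{"type":"array","items":{"type":"array","items":{"type":"number"}}},"hand":{"type":"number"}},"required":["commands"]}

```bash
ls; mkdir -p pics
cat > h.py <<'E'
import numpy as np,cv2,json
from plant import manip,imaging
from scipy.spatial.transform import Rotation as Rn
def st(): return manip.state()
def R_tool(s=None):
    s=s or st(); q=s["tool_rot"]; return Rn.from_quat([q[1],q[2],q[3],q[0]]).as_matrix()
def grab(n,fn=None):
    s=st(); f=imaging.grab_frame(n)
    if n=="wrist":
        M=np.array(f["mount"]); T=np.eye(4);T[:3,:3]=R_tool(s);T[:3,3]=s["tool_pos"]
        C=T@M; f["R"]=C[:3,:3].T; f["t"]=-C[:3,:3].T@C[:3,3]
    if fn: cv2.imwrite("pics/"+fn,f["image"][:,:,::-1]); 
    np.save("last_"+n+".npy",{k:v for k,v in f.items()},allow_pickle=True)
    return f
def load(n): return np.load("last_"+n+".npy",allow_pickle=True).item()
def p2w(f,u,v,z):
    d=np.array([(u-f["cx"])/f["fx"],(v-f["cy"])/f["fy"]]);s=d.copy()
    for _ in range(20): s=d/(1+f["k1"]*(s@s))
    R=np.array(f["R"]);c=-R.T@np.array(f["t"]);r=R.T@np.array([s[0],s[1],1])
    return c+r*(z-c[2])/r[2]
def w2p(f,X):
    c=np.array(f["R"])@np.array(X)+np.array(f["t"]);s=c[:2]/c[2];s=s*(1+f["k1"]*(s@s))
    return np.array([s[0]*f["fx"]+f["cx"],s[1]*f["fy"]+f["cy"]])
E
python3 - <<'E'
from h import *
a=grab("scene","scene.png");b=grab("side","side.png");w=grab("wrist","wrist.png")
for f in(a,b,w):
    print(f["fx"],f["k1"],-np.array(f["R"]).T@f["t"])
s=st();print(s);print(R_tool(s)); print(w["mount"])
for n in("scene","side"):
    i=cv2.imread(f"pics/{n}.png");cv2.imwrite(f"pics/{n}2.png",cv2.resize(i,(800,600),interpolation=cv2.INTER_CUBIC))
E
```

```text
pics
358.99660818907074 0.03524716091276605 [0.83467572 0.30030147 0.96783076]
372.46754789166414 -0.00025611270088396194 [0.47093836 0.64490119 0.91562642]
301.97138367780826 -0.05127674804492108 [0.08551146 0.62377766 0.37301997]
{'time': 0.15, 'joint_pos': array([ 1.18298936e+00,  5.32149349e-02,  1.61398308e+00, -3.09597815e-06,
        1.47602792e+00, -1.19034671e-01]), 'joint_vel': array([ 0.00083278, -0.00249298, -0.00331531,  0.00069778,  0.00173764,
        0.00252177]), 'joint_efforts': array([ 2.75632365e-04, -3.94240773e+01, -3.70723343e+01, -1.87414689e-04,
        4.64746059e-03,  3.58179960e-06]), 'tool_pos': array([0.16580856, 0.60211395, 0.24433673]), 'tool_rot': array([-2.03253818e-04,  1.33981830e-01,  9.90983452e-01, -7.90943240e-04]), 'contact_force': array([ 0.22339462,  0.08444476, -0.42088434]), 'ft_torque': array([ 0.00743912,  0.05831097, -0.01235045]), 'grasp_force': 0.0, 'gripper_width': 1.0018925872298956}
[[-9.64097656e-01  2.65547230e-01 -6.14786385e-04]
 [ 2.65547873e-01  9.64096488e-01 -1.51315869e-03]
 [ 1.90898295e-04 -1.62208796e-03 -9.99998666e-01]]
[[-1.84343095e-05 -9.46459276e-01 -3.22823232e-01  8.31816155e-02]
 [ 9.99999525e-01  2.97044950e-04 -9.27985408e-04 -6.13040944e-04]
 [ 9.74193408e-04 -3.22823096e-01  9.46458821e-01 -1.28823379e-01]
 [ 0.00000000e+00  0.00000000e+00  0.00000000e+00  1.00000000e+00]]
```

View pics/scene2.png

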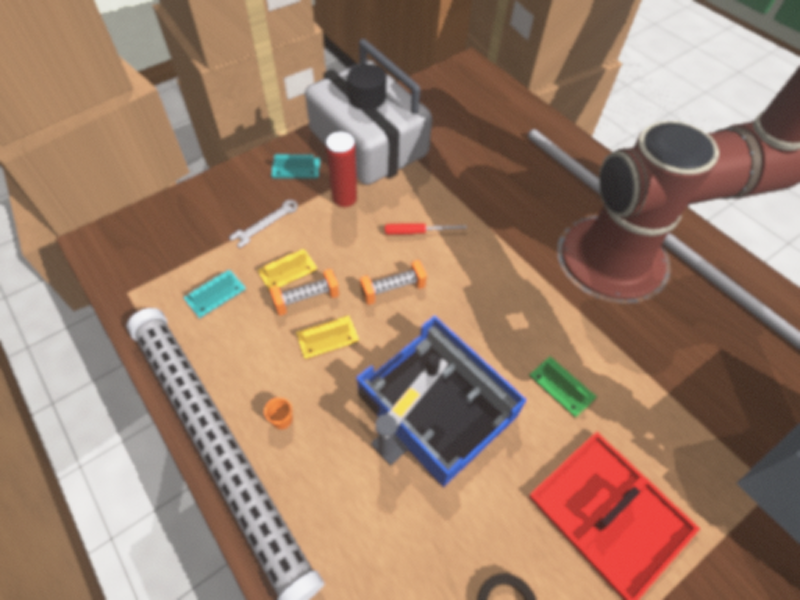

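View pics/side2.png

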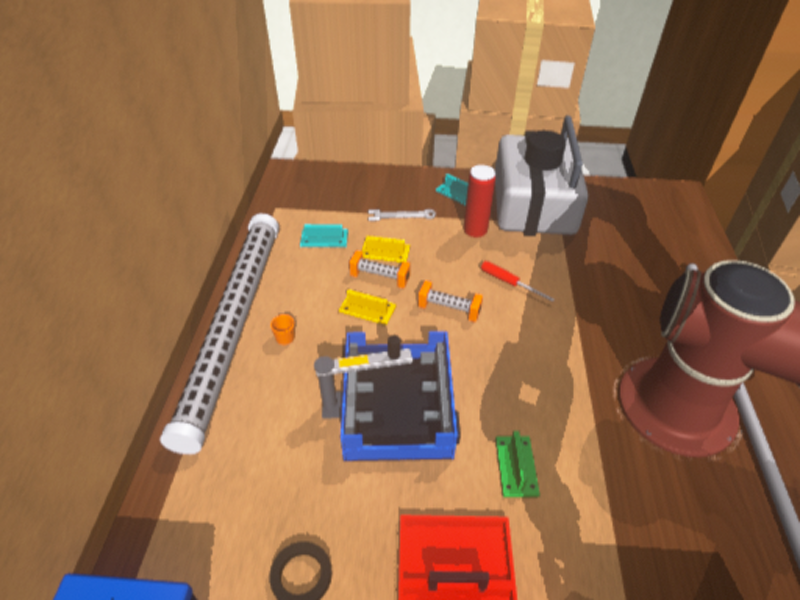

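```bash
cat > fit.py <<'E'
from h import *
from scipy.optimize import minimize
def box(x0,x1,y0,y1,z0,z1): return np.array([[x,y,z] for x in(x0,x1) for y in(y0,y1) for z in(z0,z1)])/1e3
M={"case":[box(-95,-90,-111,111,0,80),box(90,95,-111,111,0,80)]+[box(-95,95,s*111-2.5-2.5*s,s*111+2.5-2.5*s,0,44) for s in(1,-1)]+
 [box(a,b,s*111-2.5-2.5*s,s*111+2.5-2.5*s,0,80) for s in(1,-1) for a,b in((-95,-60),(60,95))],
"div":[box(-85,85,-101,101,0,18)],
"cart":[box(-65,-47,-22,22,0,44),box(47,65,-22,22,0,44)],
"brk":[box(-55,55,-30,30,0,8),box(-45,45,-5,5,8,42)],
"post":[box(-13,13,-13,13,0,108)]}
HUE={"case":(105,130,120,60),"div":(174,6,150,90),"cart":(7,19,150,90),"brk":(21,34,130,90)}
SS=4
def mask(f,k):
    h=cv2.cvtColor(f["image"],cv2.COLOR_RGB2HSV);a,b,s,v=HUE[k]
    H=h[...,0]; m=((H>=a)&(H<=b)) if a<b else ((H>=a)|(H<=b))
    return (m&(h[...,1]>s)&(h[...,2]>v)).astype(np.float32)
def render(f,k,p,z0=0.):
    c,s=np.cos(p[2]),np.sin(p[2]);im=np.zeros(f["image"].shape[:2],np.float32)
    for b in M[k]:
        X=b@np.array([[c,s,0],[-s,c,0],[0,0,1]])+[p[0],p[1],z0]
        P=np.array([w2p(f,x) for x in X]);h=cv2.convexHull(P.astype(np.float32))
        cv2.fillConvexPoly(im,np.round(h*16).astype(np.int32),1.0,cv2.LINE_AA if 0 else 8,4)
    return im
def fit(k,frames,p0,z0=0.,R=90):
    roi=[]
    for f in frames:
        u,v=w2p(f,[p0[0],p0[1],z0+.02]);w=np.zeros(f["image"].shape[:2],np.float32)
        cv2.circle(w,(int(u),int(v)),R,1,-1);roi.append((f,w,mask(f,k)*w))
    def cost(p,s):
        return sum(((cv2.GaussianBlur(render(f,k,p,z0)*w-m,(0,0),s))**2).sum() for f,w,m in roi)
    p=np.array(p0,float)
    for s in(5,2,1):
        r=minimize(cost,p,args=(s,),method="Nelder-Mead",options=dict(initial_simplex=p+np.array([[0,0,0],[.012,0,0],[0,.012,0],[0,0,.12]])*(s/5)**.5,xatol=2e-4,fatol=.05,maxiter=120));p=r.x
    iou=[(lambda a,b:(a*b).sum()/np.maximum(a,b).sum())(render(f,k,p,z0)*w,m) for f,w,m in roi]
    return p,np.round(iou,2)
E
python3 - <<'E'
from fit import *
a=load("scene");b=load("side");q=lambda f,u,v,z:p2w(f,u*.64,v*.64,z)[:2].round(3)
print("case",q(a,442,400,.05),q(b,398,400,.04),"corners",[q(a,*c,.08) for c in((434,321),(361,378),(523,402),(447,470))])
print("post",q(a,390,422,.108),"knob",q(a,434,366,.15),q(b,394,345,.15))
print("div",q(a,614,515,.01),q(b,457,570,.01), "c1",q(a,306,291,.022),q(b,380,268,.022),"c2",q(a,395,282,.022),q(b,450,300,.022))
print("b1",q(a,288,270,.01),q(b,386,249,.01),"b2",q(a,330,340,.01),q(b,368,307,.01))
print("b1 ends",q(a,262,278,.005),q(a,315,262,.005),"b2",q(a,300,345,.005),q(a,358,332,.005))
E
```

```text
case [0.523 0.054] [0.515 0.059] corners [array([ 0.447, -0.066]), array([ 0.621, -0.051]), array([0.425, 0.144]), array([0.601, 0.157])]
post [0.634 0.05 ] knob [0.531 0.028] [0.525 0.024]
div [0.41  0.358] [0.404 0.331] c1 [ 0.588 -0.296] [ 0.585 -0.298] c2 [ 0.429 -0.209] [ 0.427 -0.213]
b1 [ 0.587 -0.371] [ 0.579 -0.376] b2 [ 0.607 -0.179] [ 0.599 -0.188]
b1 ends [ 0.641 -0.388] [ 0.529 -0.359] b2 [ 0.659 -0.207] [ 0.552 -0.165]
```

Run:
```python
from fit import *
F=[load("scene"),load("side")]
for k,p in (("case",(.522,.054,.1)),("div",(.41,.35,.05)),("cart",(.587,-.297,-.2)),("cart",(.428,-.211,-.3)),("brk",(.585,-.373,-.25)),("brk",(.605,-.183,-.38))):
    R={"case":85,"div":95,"cart":34,"brk":32}[k]
    p,i=fit(k,F,p,R=R);print(k,p.round(4),i)
    for f in F:
        m=(render(f,k,p)>0).astype(np.uint8);c,_=cv2.findContours(m,cv2.RETR_LIST,cv2.CHAIN_APPROX_NONE)
        g=f.setdefault("big",cv2.resize(f["image"],None,fx=3,fy=3)[:,:,::-1].copy());cv2.drawContours(g,[x*3+1 for x in c],-1,(0,255,0),1)
A=F[0]["big"][480:1152,450:1400];B=F[1]["big"][430:1152,600:1100]
h=500;cv2.imwrite("pics/fit.png",np.hstack([cv2.resize(x,None,fx=h*1./x.shape[0]*.999,fy=h*.999/x.shape[0])[:498] for x in(A[:, :620],B)]))
```

```text
case [0.5177 0.0398 0.0963] [0.3 0.5]
div [0.4073 0.3512 0.054 ] [0.94 0.91]
cart [ 0.5888 -0.2994 -0.2692] [0.62 0.52]
cart [ 0.4299 -0.2131 -0.2786] [0.52 0.63]
brk [ 0.5835 -0.3798 -0.1024] [0.85 0.88]
brk [ 0.6043 -0.193  -0.2755] [0.89 0.85]
```

View pics/fit.png

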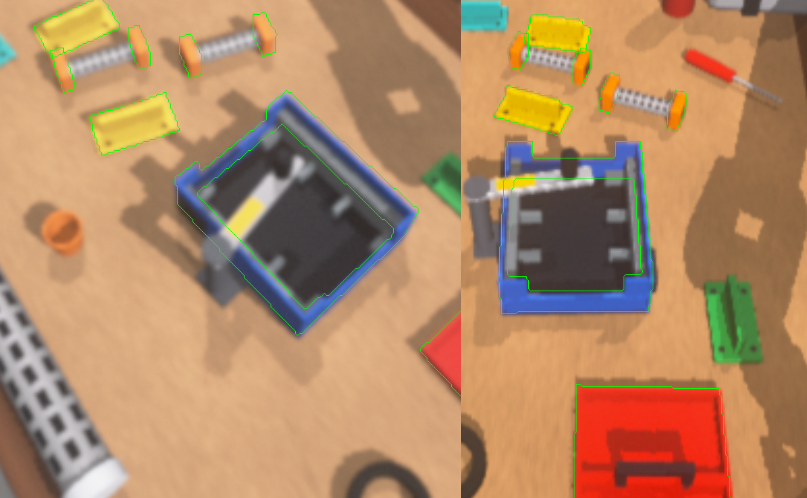

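```bash
cat >> h.py <<'E'
CASE=np.array([.5177,.0398,.0963])
def cw(x,y):
    c,s=np.cos(CASE[2]),np.sin(CASE[2]);return CASE[:2]+np.array([c*x-s*y,s*x+c*y])/1e3
def psi():
    R=R_tool();return np.degrees(np.arctan2(R[1,0],R[0,0]))
def go(x,y,z,ps,frm=None):
    """print turn about tool z (deg) and shift (mm) in the frame after the turn; frm=start pos"""
    p=np.array(st()["tool_pos"]) if frm is None else np.array(frm)
    t=(psi()-ps+180)%360-180; a=np.radians(ps);d=np.array([x,y,z])-p
    S=np.array([np.cos(a)*d[0]+np.sin(a)*d[1],np.sin(a)*d[0]-np.cos(a)*d[1],-d[2]])*1e3
    print(f"to {x:.3f},{y:.3f},{z:.3f} psi {ps:.1f}: turn {t:.1f}  shift {S.round(1)}  tilt {np.round(np.degrees(R_tool()[2,:2]),2)}")
E
python3 - <<'E'
from h import *
F=[load("scene"),load("side")]
# knob angle: search for darkest knob silhouette
piv=cw(125,0);print("pivot",piv)
best=[]
for th in np.radians(np.arange(75,115,.5)):
    a=CASE[2]+np.pi/2+th;k=piv+.12*np.array([np.cos(a),np.sin(a)]);sc=0
    for f in F:
        m=np.zeros(f["image"].shape[:2],np.uint8);P=[]
        for z in(.124,.169):
            for q in np.arange(0,6.28,.4):P.append(w2p(f,[k[0]+.011*np.cos(q),k[1]+.011*np.sin(q),z]))
        h=cv2.convexHull(np.array(P,np.float32));cv2.fillConvexPoly(m,h.round().astype(int),1)
        g=f["image"].max(2).astype(float)
        o=cv2.dilate(m,np.ones((5,5)))-m
        sc+=g[m>0].mean()-.0*g[o>0].mean()
    best.append((sc,np.degrees(th),k.round(4)))
print(sorted(best,key=lambda b:b[0])[:4])
E
```

```text
pivot [0.64212084 0.0518189 ]
[(np.float64(166.94419076610856), np.float64(75.0), array([0.5238, 0.0716])), (np.float64(167.5898561989895), np.float64(75.5), array([0.5236, 0.0706])), (np.float64(169.15617905333048), np.float64(76.0), array([0.5234, 0.0695])), (np.float64(171.51756647864624), np.float64(76.5), array([0.5233, 0.0685]))]
```

Run:
```python
from h import *
go(.528,.026,.26,193)
```

```text
to 0.528,0.026,0.260 psi 193.0: turn -28.4  shift [-223.3 -642.8  -15.7]  tilt [ 0.01 -0.09]
```

Request:
{"name": "play_rows", "arguments": {
  "commands": [
    [0,0,0,0,0,-7.1],
    [0,0,0,0,0,-7.1],
    [0,0,0,0,0,-7.1],
    [0,0,0,0,0,-7.1],
    [0,0,-15,0,0,0]
  ]
}}

```text
time: 0.57
tool_pos: [0.1653, 0.6007, 0.2564]
tool_rot: [-0.002, -0.114, 0.993, -0.003]
contact_force: [0.1, -0.1, -1.0]
gripper_width: 0.998
grasp_force: 0.0
```

Request:
{"name": "play_rows", "arguments": {
  "commands": [
    [-6,-18,0,0,0,0],
    [-11,-32,0,0,0,0],
    [-11,-32,0,0,0,0],
    [-11,-32,0,0,0,0],
    [-11,-32,0,0,0,0]
  ]
}}

```text
time: 0.98
tool_pos: [0.2481, 0.4704, 0.2614]
tool_rot: [0.0, -0.112, 0.994, 0.0]
contact_force: [0.7, 0.7, -0.2]
gripper_width: 1.0
grasp_force: 0.0
```

Request:
{"name": "play_rows", "arguments": {
  "commands": [
    [-11,-32,0,0,0,0],
    [-11,-32,0,0,0,0],
    [-11,-32,0,0,0,0],
    [-11,-32,0,0,0,0],
    [-11,-32,0,0,0,0]
  ]
}}

```text
time: 1.4
tool_pos: [0.3378, 0.3267, 0.2616]
tool_rot: [0.001, -0.112, 0.994, 0.0]
contact_force: [1.0, 0.2, -0.1]
gripper_width: 1.003
grasp_force: 0.0
```

Request:
{"name": "play_rows", "arguments": {
  "commands": [
    [-11,-32,0,0,0,0],
    [-11,-32,0,0,0,0],
    [-11,-32,0,0,0,0],
    [-11,-32,0,0,0,0],
    [-11,-32,0,0,0,0]
  ]
}}

```text
time: 1.82
tool_pos: [0.4274, 0.183, 0.2617]
tool_rot: [0.001, -0.111, 0.994, 0.0]
contact_force: [0.3, 0.2, 0.2]
gripper_width: 1.004
grasp_force: 0.0
```

Request:
{"name": "play_rows", "arguments": {
  "commands": [
    [-11,-32,0,0,0,0],
    [-11,-32,0,0,0,0],
    [-11,-32,0,0,0,0],
    [-11,-32,0,0,0,0],
    [-8,-17,0,0,0,0]
  ]
}}

```text
time: 2.23
tool_pos: [0.5113, 0.052, 0.2615]
tool_rot: [0.001, -0.11, 0.994, -0.001]
contact_force: [-0.3, 0.3, 0.2]
gripper_width: 0.999
grasp_force: 0.0
```

Request:
{"name": "play_rows", "arguments": {
  "commands": [
    [0,0,0,0,0,0],
    [0,0,0,0,0,0]
  ]
}}

```text
time: 2.4
tool_pos: [0.5103, 0.0543, 0.2611]
tool_rot: [0.0, -0.111, 0.994, 0.0]
contact_force: [-0.3, 0.2, 0.1]
gripper_width: 0.997
grasp_force: 0.0
```

Run:
```python
from h import *
f=grab("wrist");print(st()["tool_pos"],psi(),st()["joint_pos"].round(2),st()["time"])
i=cv2.resize(f["image"][:,:,::-1],None,fx=1.5,fy=1.5,interpolation=cv2.INTER_CUBIC)
cv2.imwrite("pics/w1.png",i)
for k in ((.528,.026),(.535,.026),(.528,.036)): print(k,w2p(f,[*k,.169])*1.5)
```

```text
[0.50991665 0.05505325 0.26092461] -167.1296858132758 [-0.04 -0.23  1.85  0.    1.52 -1.83] 2.45
(0.528, 0.026) [325.49943565 326.46733403]
(0.535, 0.026) [323.15486336 338.23226512]
(0.528, 0.036) [344.02075926 330.31934179]
```

View pics/w1.png

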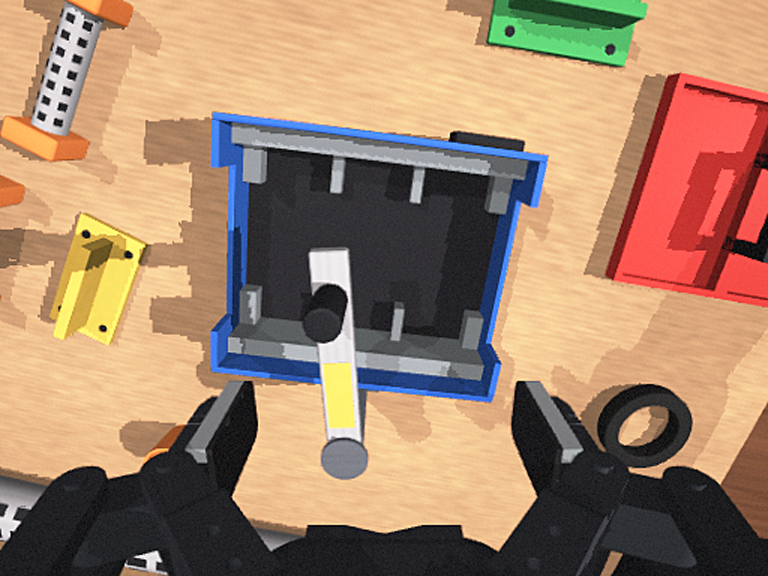

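Run:
```python
from h import *
f=load("wrist");q=lambda u,v,z:p2w(f,u/1.5,v/1.5,z)
k=q(321,325,.169)[:2];print(k,"tip",q(329,250,.124),"piv",q(345,458,.124),"case corners",[q(u,v,.08)[:2].round(4) for u,v in((213,114),(547,156),(213,371),(490,401))],[cw(*c).round(4) for c in((-95,-111),(-95,111),(95,-111),(95,111))])
d=k-cw(125,0);print(np.hypot(*d),np.degrees(np.arctan2(d[1],d[0]))%360)
a=np.degrees(np.arctan2(d[1],d[0]))%360
kk=cw(125,0)+d/np.hypot(*d)*.12;print(kk)
go(*kk,.147,a)
```

```text
[0.52770026 0.02352387] tip [0.49857056 0.01716562 0.124     ] piv [0.64567841 0.05588014 0.124     ] case corners [array([ 0.4378, -0.076 ]), array([0.4152, 0.143 ]), array([ 0.6244, -0.0564]), array([0.6023, 0.1608])] [array([ 0.4338, -0.0798]), array([0.4125, 0.1412]), array([ 0.6229, -0.0616]), array([0.6016, 0.1594])]
0.11786720804395345 193.88999932859866
[0.52562983 0.02301187]
to 0.526,0.023,0.147 psi 193.9: turn -1.0  shift [ -7.6 -34.9 113.9]  tilt [-0.01  0.02]
```

Request:
{"name": "play_rows", "arguments": {
  "commands": [
    [0,0,0,0,0,-2],
    [-4.5,-17.5,0,0,0,0],
    [-4.5,-17.5,14,0,0,0],
    [0,0,35,0,0,0],
    [0,0,35,0,0,0]
  ],
  "hand": 60
}}

```text
time: 2.87
tool_pos: [0.5291, 0.0241, 0.1782]
tool_rot: [0.003, -0.13, 0.991, -0.001]
contact_force: [0.4, -0.3, -0.6]
gripper_width: 0.705
grasp_force: 0.0
```

Request:
{"name": "play_rows", "arguments": {
  "commands": [
    [0,0,28,0,0,0],
    [0,0,0,0,0,0],
    [0,0,0,0,0,0]
  ]
}}

```text
time: 3.12
tool_pos: [0.5263, 0.0246, 0.1473]
tool_rot: [-0.002, -0.131, 0.991, 0.0]
contact_force: [0.7, 0.1, -0.0]
gripper_width: 0.703
grasp_force: 0.0
```

Request:
{"name": "play_rows", "arguments": {
  "commands": [
    [0,0,0,0,0,0],
    [0,0,0,0,0,0],
    [0,0,0,0,0,0],
    [0,0,0,0,0,0],
    [0,0,0,0,0,0]
  ],
  "hand": 15
}}

```text
time: 3.53
tool_pos: [0.5292, 0.0236, 0.1513]
tool_rot: [0.002, -0.131, 0.991, -0.0]
contact_force: [-1.6, 0.5, 6.8]
gripper_width: 0.241
grasp_force: 58.4
```

Request:
{"name": "play_rows", "arguments": {
  "commands": [
    [0,0,0,0,0,0],
    [0,0,0,0,0,0],
    [0,0,0,0,0,0]
  ]
}}

```text
time: 3.78
tool_pos: [0.5293, 0.0236, 0.1513]
tool_rot: [0.002, -0.13, 0.991, -0.0]
contact_force: [-1.4, 1.8, 6.8]
gripper_width: 0.24
grasp_force: 58.4
```

Request:
{"name": "play_rows", "arguments": {
  "commands": [
    [0,0,-4,0,0,0],
    [-0.5,10.5,0,0,0,5],
    [-0.5,10.5,0,0,0,5],
    [-0.5,10.5,0,0,0,5],
    [-0.5,10.5,0,0,0,5]
  ]
}}

```text
time: 4.2
tool_pos: [0.5252, 0.065, 0.1515]
tool_rot: [0.002, 0.046, 0.999, -0.0]
contact_force: [9.1, -1.5, -10.9]
gripper_width: 0.239
grasp_force: 61.6
```

Request:
{"name": "play_rows", "arguments": {
  "commands": [
    [-0.5,10.5,0,0,0,5],
    [-0.5,10.5,0,0,0,5],
    [-0.5,10.5,0,0,0,5],
    [-0.5,10.5,0,0,0,5],
    [-0.5,10.5,0,0,0,5]
  ]
}}

```text
time: 4.62
tool_pos: [0.5403, 0.1145, 0.1515]
tool_rot: [0.0, 0.261, 0.965, -0.001]
contact_force: [3.3, -3.3, -4.6]
gripper_width: 0.236
grasp_force: 62.0
```

Request:
{"name": "play_rows", "arguments": {
  "commands": [
    [-0.5,10.5,0,0,0,5],
    [-0.5,10.5,0,0,0,5],
    [-0.5,10.5,0,0,0,5],
    [-0.5,10.5,0,0,0,5],
    [-0.5,10.5,0,0,0,5]
  ]
}}

```text
time: 5.03
tool_pos: [0.575, 0.1531, 0.1515]
tool_rot: [-0.001, 0.464, 0.886, -0.001]
contact_force: [-1.5, -1.7, -3.1]
gripper_width: 0.239
grasp_force: 62.4
```

Request:
{"name": "play_rows", "arguments": {
  "commands": [
    [-0.5,10.5,0,0,0,5],
    [-0.5,10.5,0,0,0,5],
    [-0.5,10.5,0,0,0,5],
    [-0.5,10.5,0,0,0,5],
    [0,0,0,0,0,0]
  ]
}}

```text
time: 5.45
tool_pos: [0.6137, 0.1712, 0.1515]
tool_rot: [-0.001, 0.61, 0.793, -0.0]
contact_force: [-2.2, 2.8, -2.0]
gripper_width: 0.233
grasp_force: 62.4
```

```bash
sed -i 's/^CASE=.*/CASE=np.array([.5195,.0423,.0963])/' h.py
python3 - <<'E'
from h import *
p=cw(125,0);t=np.array(st()["tool_pos"])[:2];d=t-p;print(np.hypot(*d),np.degrees(np.arctan2(d[1],d[0]))-95.5,psi(),t,st()["contact_force"])
E
```

```text
0.12073147374140249 8.99451889536057 104.89069913650584 [0.61370328 0.17120769] [-2.17279039  2.84151901 -1.96236689]
```

Request:
{"name": "play_rows", "arguments": {
  "commands": [
    [-0.5,9.5,0,0,0,4.5],
    [-0.5,9.5,0,0,0,4.5],
    [0,0,0,0,0,0],
    [0,0,0,0,0,0]
  ]
}}

```text
time: 5.78
tool_pos: [0.6315, 0.1745, 0.1515]
tool_rot: [-0.001, 0.668, 0.744, -0.0]
contact_force: [-1.3, 3.9, -4.5]
gripper_width: 0.238
grasp_force: 62.2
```

Request:
{"name": "play_rows", "arguments": {
  "commands": [
    [0,3,0,0,0,1],
    [0,0,0,0,0,0],
    [0,0,0,0,0,0]
  ]
}}

```text
time: 6.03
tool_pos: [0.6326, 0.1746, 0.1515]
tool_rot: [-0.002, 0.674, 0.738, -0.002]
contact_force: [-6.9, 4.1, -1.5]
gripper_width: 0.238
grasp_force: 62.6
```

Run:
```python
from h import *
p=cw(125,0);t=np.array(st()["tool_pos"])[:2];d=t-p;print(np.hypot(*d),np.degrees(np.arctan2(d[1],d[0]))-95.5,psi(),t,st()["contact_force"])
```

```text
0.12083244010222108 -0.14611673749057275 95.17439508005523 [0.63264633 0.1746242 ] [-6.92645405  4.06319598 -1.52395686]
```

Request:
{"name": "play_rows", "arguments": {
  "commands": [
    [0,3,0,0,0,0],
    [0,0,0,0,0,0],
    [0,0,0,0,0,0]
  ]
}}

```text
time: 6.28
tool_pos: [0.6328, 0.1746, 0.1514]
tool_rot: [-0.005, 0.674, 0.738, -0.005]
contact_force: [-20.5, 1.5, 4.0]
gripper_width: 0.24
grasp_force: 64.1
```

Request:
{"name": "play_rows", "arguments": {
  "commands": [
    [0,0,0,0,0,0],
    [0,0,0,0,0,0],
    [0,0,0,0,0,0]
  ],
  "hand": 60
}}

```text
time: 6.53
tool_pos: [0.6389, 0.174, 0.1537]
tool_rot: [0.001, 0.675, 0.738, 0.001]
contact_force: [-0.0, -0.6, 0.4]
gripper_width: 0.65
grasp_force: 0.0
```

Request:
{"name": "play_rows", "arguments": {
  "commands": [
    [0,0,-40,0,0,0],
    [0,0,-40,0,0,0],
    [0,0,-20,0,0,0],
    [0,0,0,0,0,0]
  ]
}}

```text
time: 6.87
tool_pos: [0.6419, 0.1744, 0.2618]
tool_rot: [0.005, 0.675, 0.737, 0.006]
contact_force: [-0.6, 0.8, 1.1]
gripper_width: 0.7
grasp_force: 0.0
```

Run:
```python
from h import *
F=[grab("scene"),grab("side")]
print(st()["joint_pos"].round(2))
for p in((.4299,-.2131,-.2786),(.5888,-.2994,-.2692)):
    from fit import fit
    print(fit("cart",F,p,R=34))
go(.432,-.211,.15,180-16)
```

```text
[ 0.15  0.13  1.51 -0.    1.49  0.07]
(array([ 0.43089617, -0.21343263, -0.27705669]), array([0.49, 0.61], dtype=float32))
(array([ 0.59034904, -0.29799768, -0.23420807]), array([0.6 , 0.17], dtype=float32))
to 0.432,-0.211,0.150 psi 164.0: turn -69.0  shift [  93.2 -427.4  105. ]  tilt [-0.01  0.28]
```

Request:
{"name": "play_rows", "arguments": {
  "commands": [
    [0,0,0,0,0,-6.9],
    [0,0,0,0,0,-6.9],
    [0,0,0,0,0,-6.9],
    [0,0,0,0,0,-6.9],
    [0,0,0,0,0,-6.9]
  ]
}}

```text
time: 7.38
tool_pos: [0.6374, 0.1739, 0.2498]
tool_rot: [-0.001, 0.424, 0.906, -0.001]
contact_force: [-0.5, 0.4, -0.5]
gripper_width: 0.707
grasp_force: 0.0
```

Request:
{"name": "play_rows", "arguments": {
  "commands": [
    [0,0,0,0,0,-6.9],
    [0,0,0,0,0,-6.9],
    [0,0,0,0,0,-6.9],
    [0,0,0,0,0,-6.9],
    [0,0,0,0,0,-6.9]
  ]
}}

```text
time: 7.8
tool_pos: [0.6375, 0.174, 0.2498]
tool_rot: [-0.002, 0.136, 0.991, -0.001]
contact_force: [0.4, -0.9, -0.6]
gripper_width: 0.699
grasp_force: 0.0
```

Request:
{"name": "play_rows", "arguments": {
  "commands": [
    [7.8,-35.6,0,0,0,0],
    [7.8,-35.6,0,0,0,0],
    [7.8,-35.6,0,0,0,0],
    [7.8,-35.6,0,0,0,0],
    [7.8,-35.6,0,0,0,0]
  ]
}}

```text
time: 8.22
tool_pos: [0.5498, 0.0127, 0.25]
tool_rot: [-0.002, 0.139, 0.99, -0.0]
contact_force: [0.3, -1.0, 0.3]
gripper_width: 0.699
grasp_force: 0.0
```

Request:
{"name": "play_rows", "arguments": {
  "commands": [
    [7.8,-35.6,0,0,0,0],
    [7.8,-35.6,0,0,0,0],
    [7.8,-35.6,0,0,0,0],
    [7.8,-35.6,10,0,0,0],
    [7.8,-35.6,10,0,0,0]
  ]
}}

```text
time: 8.63
tool_pos: [0.4636, -0.1476, 0.231]
tool_rot: [-0.0, 0.139, 0.99, -0.0]
contact_force: [0.6, -0.3, 0.4]
gripper_width: 0.702
grasp_force: 0.0
```

Request:
{"name": "play_rows", "arguments": {
  "commands": [
    [7.8,-35.6,20,0,0,0],
    [7.8,-35.6,20,0,0,0],
    [0,0,0,0,0,0],
    [0,0,0,0,0,0],
    [0,0,0,0,0,0]
  ]
}}

```text
time: 9.05
tool_pos: [0.4301, -0.2102, 0.1914]
tool_rot: [-0.001, 0.139, 0.99, 0.001]
contact_force: [1.1, 0.8, 0.6]
gripper_width: 0.702
grasp_force: 0.0
```

```bash
cat > wfit.py <<'E'
from fit import *
import sys
# wfit kind x y yaw : refit with a wrist picture, save overlay
def wf(k,p,z0=0.,R=200):
    f=grab("wrist"); p,i=fit(k,[f],p,z0,R)
    m=(render(f,k,p,z0)>0).astype(np.uint8);c,_=cv2.findContours(m,cv2.RETR_LIST,cv2.CHAIN_APPROX_NONE)
    g=f["image"][:,:,::-1].copy();cv2.drawContours(g,c,-1,(0,255,0),1);print(k,p.round(4),np.degrees(p[2]).round(1),i);return p,g
E
python3 - <<'E'
from wfit import *
p,g=wf("cart",(.431,-.213,-.277));cv2.imwrite("pics/w2.png",g)
print(st()["tool_pos"],st()["time"]);go(p[0],p[1],.020,180+np.degrees(p[2]))
E
```

```text
cart [ 0.4312 -0.2128 -0.2752] -15.8 [0.5]
[ 0.43079365 -0.20993908  0.19222133] 9.1
to 0.431,-0.213,0.020 psi 164.2: turn -0.2  shift [ -1.2  -2.6 172.2]  tilt [0.   0.02]
```

View pics/w2.png

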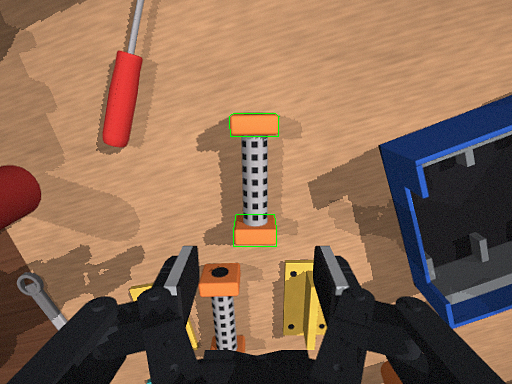

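Request:
{"name": "play_rows", "arguments": {
  "commands": [
    [-1,-3,35,0,0,0],
    [0,0,40,0,0,0],
    [0,0,40,0,0,0],
    [0,0,30,0,0,0],
    [0,0,20,0,0,0]
  ]
}}

```text
time: 9.52
tool_pos: [0.43, -0.2112, 0.0244]
tool_rot: [-0.002, 0.138, 0.99, 0.001]
contact_force: [0.0, 0.6, -0.1]
gripper_width: 0.702
grasp_force: 0.0
```

Request:
{"name": "play_rows", "arguments": {
  "commands": [
    [0,0,7,0,0,0],
    [0,0,0,0,0,0],
    [0,0,0,0,0,0]
  ]
}}

```text
time: 9.77
tool_pos: [0.432, -0.2135, 0.0216]
tool_rot: [0.001, 0.138, 0.99, -0.0]
contact_force: [0.4, -1.1, -0.8]
gripper_width: 0.703
grasp_force: 0.0
```

Request:
{"name": "play_rows", "arguments": {
  "commands": [
    [0,0,0,0,0,0],
    [0,0,0,0,0,0],
    [0,0,0,0,0,0],
    [0,0,0,0,0,0],
    [0,0,0,0,0,0]
  ],
  "hand": 15
}}

```text
time: 10.18
tool_pos: [0.4322, -0.2143, 0.0225]
tool_rot: [0.002, 0.139, 0.99, -0.001]
contact_force: [0.5, 1.6, 6.8]
gripper_width: 0.282
grasp_force: 59.0
```

Request:
{"name": "play_rows", "arguments": {
  "commands": [
    [0,0,-10,0,0,0],
    [0,0,-35,0,0,0],
    [0,0,-40,0,0,0],
    [0,0,-40,0,0,0],
    [0,0,0,0,0,0]
  ]
}}

```text
time: 10.6
tool_pos: [0.4348, -0.2166, 0.1552]
tool_rot: [0.007, 0.139, 0.99, -0.004]
contact_force: [1.5, -1.2, -1.2]
gripper_width: 0.281
grasp_force: 59.7
```

Request:
{"name": "play_rows", "arguments": {
  "commands": [
    [0,0,0,0,0,-7],
    [0,0,0,0,0,-7],
    [0,0,0,0,0,-7.1],
    [0,0,0,0,0,0],
    [0,0,0,0,0,0]
  ]
}}

```text
time: 11.02
tool_pos: [0.4301, -0.2134, 0.1449]
tool_rot: [-0.0, -0.043, 0.999, 0.0]
contact_force: [-0.5, -0.4, -2.9]
gripper_width: 0.284
grasp_force: 59.5
```

Run:
```python
from h import *
print(st()["tool_pos"],psi());go(*cw(0,-64),.15,185.5)
```

```text
[ 0.43009904 -0.21336277  0.14485455] -175.089716261678
to 0.526,-0.021,0.150 psi 185.5: turn -0.6  shift [-113.5  181.9   -5.1]  tilt [0.04 0.03]
```

Request:
{"name": "play_rows", "arguments": {
  "commands": [
    [-15,24,0,0,0,-0.5],
    [-22,36,0,0,0,0],
    [-22,36,0,0,0,0],
    [-22,36,0,0,0,0],
    [-22,36,0,0,0,0]
  ]
}}

```text
time: 11.43
tool_pos: [0.5163, -0.0366, 0.1452]
tool_rot: [-0.0, -0.047, 0.999, -0.0]
contact_force: [0.7, -1.2, -2.7]
gripper_width: 0.28
grasp_force: 59.6
```

Request:
{"name": "play_rows", "arguments": {
  "commands": [
    [-10,14,0,0,0,0],
    [0,0,0,0,0,0],
    [0,0,0,0,0,0],
    [0,0,0,0,0,0]
  ]
}}

```text
time: 11.77
tool_pos: [0.5241, -0.0239, 0.1449]
tool_rot: [-0.001, -0.048, 0.999, -0.0]
contact_force: [-0.4, 0.1, -2.0]
gripper_width: 0.281
grasp_force: 59.8
```

Run:
```python
from h import *
print(st()["tool_pos"],psi());go(*cw(0,-64),.0285,185.5)
grab("wrist","w3.png")
```

```text
[ 0.52413513 -0.02386224  0.14489028] -174.488718678721
to 0.526,-0.021,0.029 psi 185.5: turn 0.0  shift [ -1.7   2.3 116.4]  tilt [ 0.06 -0.02]
```

View pics/w3.png

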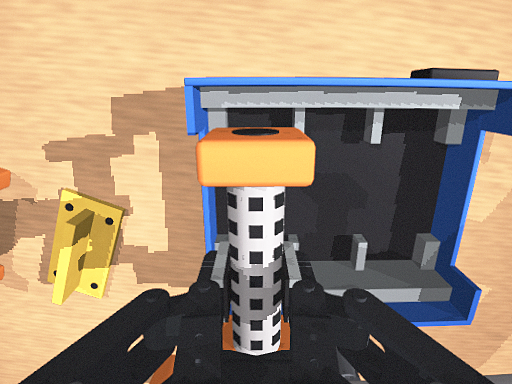

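Run:
```python
from h import *
f=load("wrist")
for c in((-95,-111),(95,111),(-95,-60),(95,60)): print(c,w2p(f,[*cw(*c),.08]).round(1))
print("wrist-seen corner",p2w(f,185,78,.08),cw(-95,-111),"ledge/teeth: tooth tops y=-32,32 at far x=-46..-76 z=.024:",w2p(f,[*cw(-46,-32),.024]).round(),w2p(f,[*cw(-46,32),.024]).round())
```

```text
(-95, -111) [183.   75.9]
(95, 111) [470.2 325. ]
(-95, -60) [267.5  75.5]
(95, 60) [411.  326.8]
wrist-seen corner [ 0.43670937 -0.07609942  0.08      ] [ 0.43561295 -0.07732007] ledge/teeth: tooth tops y=-32,32 at far x=-46..-76 z=.024: [298. 142.] [375. 143.]
```

Request:
{"name": "play_rows", "arguments": {
  "commands": [
    [-2,3,20,0,0,0],
    [0,0,25,0,0,0],
    [0,0,25,0,0,0],
    [0,0,25,0,0,0],
    [0,0,0,0,0,0]
  ]
}}

```text
time: 12.23
tool_pos: [0.5214, -0.0208, 0.0447]
tool_rot: [-0.005, -0.047, 0.999, 0.001]
contact_force: [-2.8, -0.4, -4.6]
gripper_width: 0.284
grasp_force: 59.7
```

Request:
{"name": "play_rows", "arguments": {
  "commands": [
    [0,0,8,0,0,0],
    [0,0,8,0,0,0],
    [0,0,5,0,0,0],
    [0,0,0,0,0,0],
    [0,0,0,0,0,0]
  ]
}}

```text
time: 12.65
tool_pos: [0.5268, -0.0204, 0.03]
tool_rot: [0.0, -0.049, 0.999, -0.0]
contact_force: [0.3, 0.4, -3.0]
gripper_width: 0.282
grasp_force: 59.8
```

Request:
{"name": "play_rows", "arguments": {
  "commands": [
    [0,0,1.5,0,0,0],
    [0,0,0,0,0,0],
    [0,0,0,0,0,0]
  ]
}}

```text
time: 12.9
tool_pos: [0.527, -0.0203, 0.0286]
tool_rot: [0.001, -0.049, 0.999, -0.0]
contact_force: [0.3, 0.1, -1.7]
gripper_width: 0.28
grasp_force: 60.1
```

Request:
{"name": "play_rows", "arguments": {
  "commands": [
    [0,0,0,0,0,0],
    [0,0,0,0,0,0],
    [0,0,0,0,0,0],
    [0,0,0,0,0,0]
  ],
  "hand": 42
}}

```text
time: 13.23
tool_pos: [0.5267, -0.0203, 0.0282]
tool_rot: [0.0, -0.049, 0.999, -0.0]
contact_force: [-0.4, 0.6, -0.7]
gripper_width: 0.491
grasp_force: 0.0
```

Request:
{"name": "play_rows", "arguments": {
  "commands": [
    [0,0,-20,0,0,0],
    [0,0,-40,0,0,0],
    [0,0,-40,0,0,0],
    [0,0,-40,0,0,0],
    [0,0,-20,0,0,0]
  ]
}}

```text
time: 13.65
tool_pos: [0.5286, -0.0206, 0.1941]
tool_rot: [0.004, -0.049, 0.999, -0.001]
contact_force: [1.7, -0.4, 0.8]
gripper_width: 0.495
grasp_force: 0.0
```

Request:
{"name": "play_rows", "arguments": {
  "commands": [
    [0,0,0,0,0,6.5],
    [0,0,0,0,0,6.5],
    [0,0,0,0,0,6.5],
    [0,0,0,0,0,0],
    [0,0,0,0,0,0]
  ],
  "hand": 60
}}

```text
time: 14.07
tool_pos: [0.5263, -0.0202, 0.1878]
tool_rot: [0.0, 0.12, 0.993, -0.0]
contact_force: [0.6, -0.1, -0.0]
gripper_width: 0.704
grasp_force: 0.0
```

Run:
```python
from fit import *
F=[grab("scene"),grab("side")]
p,i=fit("cart",[F[0]],(.59,-.299,-.25),R=34);print(p,i)
print(fit("cart",[F[1]],(.59,-.299,-.25),R=34))
print(st()["tool_pos"],psi());go(p[0],p[1],.2,166)
w=grab("wrist","w4.png")
```

```text
[ 0.59135603 -0.29854262 -0.30993962] [0.67]
(array([ 0.58933512, -0.31330088,  0.10370163]), array([0.36], dtype=float32))
[ 0.52625433 -0.02021743  0.18767941] 166.22452467703266
to 0.591,-0.299,0.200 psi 166.0: turn 0.2  shift [-130.5 -254.3  -12.3]  tilt [ 0.01 -0.  ]
```

View pics/w4.png

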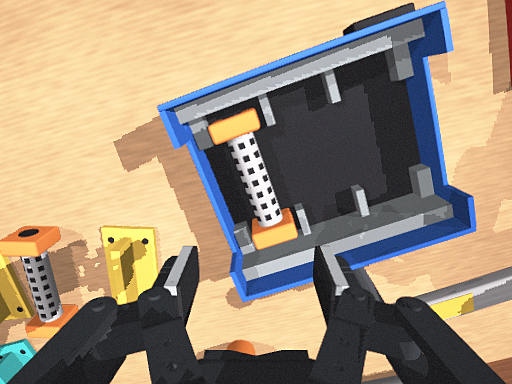

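Request:
{"name": "play_rows", "arguments": {
  "commands": [
    [-16.3,-31.8,0,0,0,0],
    [-16.3,-31.8,0,0,0,0],
    [-16.3,-31.8,0,0,0,0],
    [-16.3,-31.8,0,0,0,0],
    [-16.3,-31.8,0,0,0,0]
  ]
}}

```text
time: 14.63
tool_pos: [0.5674, -0.1957, 0.1877]
tool_rot: [-0.0, 0.12, 0.993, 0.0]
contact_force: [0.6, 0.4, 0.6]
gripper_width: 0.701
grasp_force: 0.0
```

Request:
{"name": "play_rows", "arguments": {
  "commands": [
    [-16.3,-31.8,0,0,0,0],
    [-16.3,-31.8,0,0,0,0],
    [-16.3,-31.8,0,0,0,0],
    [0,0,0,0,0,0],
    [0,0,0,0,0,0]
  ]
}}

```text
time: 15.05
tool_pos: [0.5916, -0.3002, 0.1871]
tool_rot: [-0.0, 0.122, 0.993, 0.0]
contact_force: [-0.2, -0.4, 0.2]
gripper_width: 0.701
grasp_force: 0.0
```

Run:
```python
from wfit import *
p,g=wf("cart",(.590,-.299,-.26),R=110);cv2.imwrite("pics/w5.png",g)
print(st()["tool_pos"],st()["time"]);go(p[0],p[1],.0205,180+np.degrees(p[2]))
```

```text
cart [ 0.5897 -0.2973 -0.2487] -14.2 [0.75]
[ 0.59157427 -0.29883587  0.18722398] 15.1
to 0.590,-0.297,0.021 psi 165.8: turn 0.3  shift [  2.2   1.  166.7]  tilt [0.06 0.04]
```

View pics/w5.png

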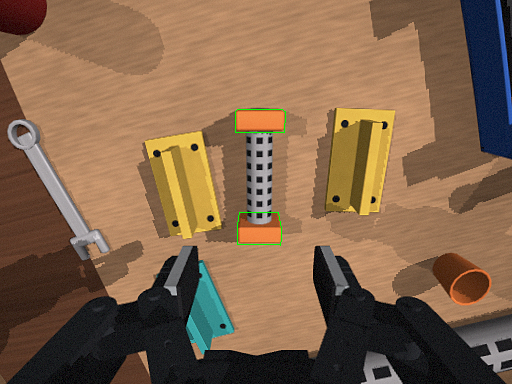

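Request:
{"name": "play_rows", "arguments": {
  "commands": [
    [2,1,30,0,0,0],
    [0,0,40,0,0,0],
    [0,0,35,0,0,0],
    [0,0,30,0,0,0],
    [0,0,20,0,0,0]
  ],
  "hand": 46
}}

```text
time: 15.52
tool_pos: [0.588, -0.2939, 0.0288]
tool_rot: [-0.002, 0.12, 0.993, 0.001]
contact_force: [-0.5, 1.3, -0.1]
gripper_width: 0.537
grasp_force: 0.0
```

Request:
{"name": "play_rows", "arguments": {
  "commands": [
    [0,0,10,0,0,0],
    [0,0,0,0,0,0],
    [0,0,0,0,0,0]
  ]
}}

```text
time: 15.77
tool_pos: [0.5904, -0.2964, 0.0234]
tool_rot: [0.0, 0.12, 0.993, -0.0]
contact_force: [-0.4, 0.1, 0.6]
gripper_width: 0.543
grasp_force: 0.0
```

Request:
{"name": "play_rows", "arguments": {
  "commands": [
    [0,0,0,0,0,0],
    [0,0,0,0,0,0],
    [0,0,0,0,0,0],
    [0,0,0,0,0,0],
    [0,0,0,0,0,0]
  ],
  "hand": 15
}}

```text
time: 16.18
tool_pos: [0.5918, -0.2979, 0.0259]
tool_rot: [0.002, 0.121, 0.993, -0.001]
contact_force: [-0.4, 1.6, 6.1]
gripper_width: 0.278
grasp_force: 59.9
```

Request:
{"name": "play_rows", "arguments": {
  "commands": [
    [0,0,-10,0,0,0],
    [0,0,-35,0,0,0],
    [0,0,-40,0,0,0],
    [0,0,-40,0,0,0],
    [0,0,0,0,0,0]
  ]
}}

```text
time: 16.6
tool_pos: [0.5945, -0.3, 0.1593]
tool_rot: [0.008, 0.121, 0.993, -0.004]
contact_force: [2.2, -1.8, -0.2]
gripper_width: 0.278
grasp_force: 59.7
```

Request:
{"name": "play_rows", "arguments": {
  "commands": [
    [0,0,0,0,0,-6.6],
    [0,0,0,0,0,-6.6],
    [0,0,0,0,0,-6.6],
    [0,0,0,0,0,0],
    [0,0,0,0,0,0]
  ]
}}

```text
time: 17.02
tool_pos: [0.5897, -0.2969, 0.1475]
tool_rot: [-0.0, -0.05, 0.999, 0.0]
contact_force: [-0.2, -0.9, -3.6]
gripper_width: 0.284
grasp_force: 59.5
```

Run:
```python
from h import *
print(st()["tool_pos"],psi());go(*cw(0,0),.15,185.5)
```

```text
[ 0.58969376 -0.29690717  0.14747337] -174.27282341715383
to 0.519,0.042,0.150 psi 185.5: turn 0.2  shift [ 37.4 344.4  -2.5]  tilt [0.04 0.02]
```

Request:
{"name": "play_rows", "arguments": {
  "commands": [
    [3.7,34.4,0,0,0,0],
    [3.7,34.4,0,0,0,0],
    [3.7,34.4,0,0,0,0],
    [3.7,34.4,0,0,0,0],
    [3.7,34.4,0,0,0,0]
  ]
}}

```text
time: 17.43
tool_pos: [0.5533, -0.1265, 0.1476]
tool_rot: [-0.0, -0.05, 0.999, 0.0]
contact_force: [0.3, 0.9, -3.3]
gripper_width: 0.279
grasp_force: 59.8
```

Request:
{"name": "play_rows", "arguments": {
  "commands": [
    [3.7,34.4,0,0,0,0],
    [3.7,34.4,0,0,0,0],
    [3.7,34.4,0,0,0,0],
    [3.7,34.4,0,0,0,0],
    [3.7,34.4,0,0,0,0]
  ]
}}

```text
time: 17.85
tool_pos: [0.5172, 0.0428, 0.1479]
tool_rot: [0.0, -0.05, 0.999, -0.0]
contact_force: [0.5, 0.4, -3.6]
gripper_width: 0.279
grasp_force: 59.8
```

Request:
{"name": "play_rows", "arguments": {
  "commands": [
    [0,0,0,0,0,0],
    [0,0,0,0,0,0],
    [0,0,0,0,0,0]
  ]
}}

```text
time: 18.1
tool_pos: [0.518, 0.0411, 0.1479]
tool_rot: [0.0, -0.051, 0.999, -0.0]
contact_force: [1.4, -1.0, -2.6]
gripper_width: 0.28
grasp_force: 60.0
```

Run:
```python
from h import *
print(st()["tool_pos"],psi());go(*cw(0,0),.0315,185.5)
```

```text
[0.51799234 0.04111326 0.14790081] -174.15530651490545
to 0.519,0.042,0.032 psi 185.5: turn 0.3  shift [ -1.6   1.  116.4]  tilt [-0.02 -0.04]
```

Request:
{"name": "play_rows", "arguments": {
  "commands": [
    [-1.5,1,25,0,0,0.3],
    [0,0,35,0,0,0],
    [0,0,30,0,0,0],
    [0,0,0,0,0,0],
    [0,0,10,0,0,0]
  ]
}}

```text
time: 18.52
tool_pos: [0.5197, 0.0413, 0.0479]
tool_rot: [-0.0, -0.048, 0.999, -0.0]
contact_force: [0.5, 0.2, -2.2]
gripper_width: 0.284
grasp_force: 60.1
```

Request:
{"name": "play_rows", "arguments": {
  "commands": [
    [0,0,8,0,0,0],
    [0,0,5,0,0,0],
    [0,0,3,0,0,0],
    [0,0,0,0,0,0],
    [0,0,0,0,0,0]
  ]
}}

```text
time: 18.93
tool_pos: [0.52, 0.0424, 0.0326]
tool_rot: [0.001, -0.049, 0.999, -0.0]
contact_force: [-0.5, 0.5, -2.5]
gripper_width: 0.28
grasp_force: 60.1
```

Request:
{"name": "play_rows", "arguments": {
  "commands": [
    [0,0,0.5,0,0,0],
    [0,0,0,0,0,0],
    [0,0,0,0,0,0]
  ]
}}

```text
time: 19.18
tool_pos: [0.5198, 0.0425, 0.0319]
tool_rot: [0.001, -0.049, 0.999, -0.0]
contact_force: [-0.2, 0.2, -1.8]
gripper_width: 0.281
grasp_force: 60.2
```

Request:
{"name": "play_rows", "arguments": {
  "commands": [
    [0,0,0.5,0,0,0],
    [0,0,0,0,0,0],
    [0,0,0,0,0,0],
    [0,0,0,0,0,0]
  ],
  "hand": 42
}}

```text
time: 19.52
tool_pos: [0.5198, 0.0424, 0.0313]
tool_rot: [0.0, -0.049, 0.999, -0.0]
contact_force: [-0.8, -0.6, 0.3]
gripper_width: 0.495
grasp_force: 0.0
```

Request:
{"name": "play_rows", "arguments": {
  "commands": [
    [0,0,-20,0,0,0],
    [0,0,-40,0,0,0],
    [0,0,-40,0,0,0],
    [0,0,-40,0,0,0],
    [0,0,-35,0,0,0]
  ]
}}

```text
time: 19.93
tool_pos: [0.5196, 0.0425, 0.2089]
tool_rot: [0.001, -0.049, 0.999, -0.0]
contact_force: [0.8, -0.2, 0.3]
gripper_width: 0.494
grasp_force: 0.0
```

Request:
{"name": "play_rows", "arguments": {
  "commands": [
    [0,0,0,0,0,2.4],
    [0,0,0,0,0,0],
    [0,0,0,0,0,0]
  ],
  "hand": 50
}}

```text
time: 20.18
tool_pos: [0.5191, 0.0425, 0.2057]
tool_rot: [-0.0, -0.028, 1.0, 0.0]
contact_force: [-0.2, -0.5, 0.2]
gripper_width: 0.586
grasp_force: 0.0
```

Run:
```python
from fit import *
F=[grab("scene"),grab("side")];p,i=fit("div",F,(.4073,.3512,.054),R=95);print(p,i)
for q in((.5835,-.3798,-.1024),(.6043,-.193,-.2755)): print(fit("brk",F,q,R=32))
print(st()["tool_pos"],psi());go(p[0],p[1],.2,180+np.degrees(p[2]))
w=grab("wrist","w6.png")
```

```text
[0.40724266 0.35132775 0.05463469] [0.94 0.91]
(array([ 0.58767941, -0.37665035, -0.06110813]), array([0.82, 0.14], dtype=float32))
(array([ 0.6061527 , -0.19321728, -0.26448553]), array([0.87, 0.75], dtype=float32))
[0.51822735 0.04252286 0.20378207] -176.75982792768764
to 0.407,0.351,0.200 psi 183.1: turn 0.1  shift [ 94.  314.4   3.8]  tilt [0.2  0.02]
```

View pics/w6.png

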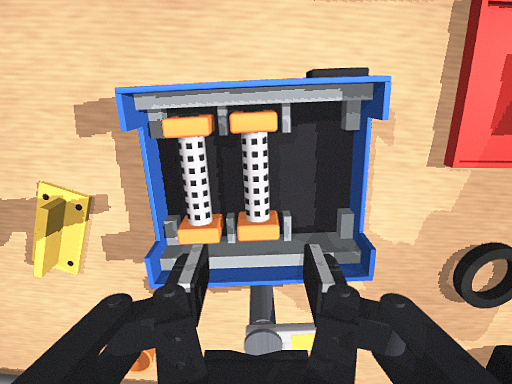

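Request:
{"name": "play_rows", "arguments": {
  "commands": [
    [10.4,34.9,0,0,0,0],
    [10.4,34.9,0,0,0,0],
    [10.4,34.9,0,0,0,0],
    [10.4,34.9,0,0,0,0],
    [10.4,34.9,0,0,0,0]
  ]
}}

```text
time: 20.75
tool_pos: [0.4561, 0.2149, 0.2041]
tool_rot: [-0.001, -0.028, 1.0, -0.0]
contact_force: [0.4, -0.5, -0.5]
gripper_width: 0.583
grasp_force: 0.0
```

Request:
{"name": "play_rows", "arguments": {
  "commands": [
    [10.4,34.9,0,0,0,0],
    [10.4,34.9,0,0,0,0],
    [10.4,34.9,0,0,0,0],
    [10.4,34.9,0,0,0,0],
    [0,0,0,0,0,0]
  ]
}}

```text
time: 21.17
tool_pos: [0.4053, 0.355, 0.2041]
tool_rot: [-0.002, -0.031, 1.0, 0.0]
contact_force: [-0.3, -0.5, 0.4]
gripper_width: 0.584
grasp_force: 0.0
```

Request:
{"name": "play_rows", "arguments": {
  "commands": [
    [0,0,0,0,0,0],
    [0,0,0,0,0,0]
  ]
}}

```text
time: 21.33
tool_pos: [0.4079, 0.3503, 0.2043]
tool_rot: [-0.001, -0.028, 1.0, -0.001]
contact_force: [0.3, 0.3, -0.1]
gripper_width: 0.587
grasp_force: 0.0
```

Run:
```python
from wfit import *
p,g=wf("div",(.4072,.3513,.0546),R=400)
f=load("wrist")
c,s=np.cos(p[2]),np.sin(p[2])
for a in(-42,42):
  for b in(-6,6):
    u=w2p(f,[p[0]+(c*a-s*b)/1e3,p[1]+(s*a+c*b)/1e3,.054]);cv2.circle(g,tuple(int(round(x)) for x in u),2,(0,255,0),-1)
cv2.imwrite("pics/w7.png",g)
print(st()["tool_pos"],st()["time"]);go(p[0],p[1],.044,180+np.degrees(p[2]))
```

```text
div [0.4068 0.3511 0.0582] 3.3 [0.96]
[0.4082393  0.34995574 0.20466065] 21.3833
to 0.407,0.351,0.044 psi 183.3: turn -0.2  shift [  1.4   1.3 160.7]  tilt [ 0.09 -0.08]
```

View pics/w7.png

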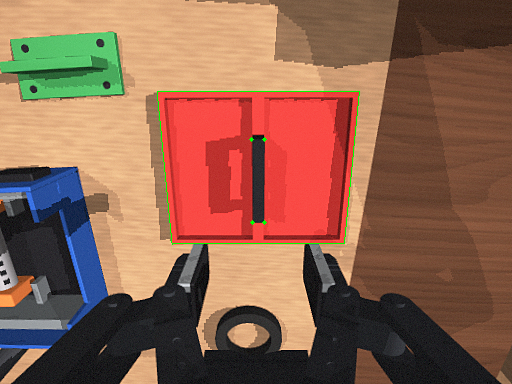

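Request:
{"name": "play_rows", "arguments": {
  "commands": [
    [1.5,1.5,30,0,0,0],
    [0,0,40,0,0,0],
    [0,0,40,0,0,0],
    [0,0,30,0,0,0],
    [0,0,15,0,0,0]
  ]
}}

```text
time: 21.8
tool_pos: [0.4045, 0.3488, 0.0455]
tool_rot: [-0.003, -0.027, 1.0, -0.002]
contact_force: [-0.7, 0.2, -0.4]
gripper_width: 0.584
grasp_force: 0.0
```

Request:
{"name": "play_rows", "arguments": {
  "commands": [
    [0,0,5,0,0,0],
    [0,0,0,0,0,0],
    [0,0,0,0,0,0]
  ]
}}

```text
time: 22.05
tool_pos: [0.4079, 0.352, 0.0468]
tool_rot: [0.001, -0.027, 1.0, 0.0]
contact_force: [-0.3, 0.3, 0.8]
gripper_width: 0.589
grasp_force: 0.0
```

Request:
{"name": "play_rows", "arguments": {
  "commands": [
    [0,0,0,0,0,0],
    [0,0,0,0,0,0],
    [0,0,0,0,0,0],
    [0,0,0,0,0,0],
    [0,0,0,0,0,0]
  ],
  "hand": 2
}}

```text
time: 22.47
tool_pos: [0.4079, 0.3529, 0.0476]
tool_rot: [0.001, -0.028, 1.0, 0.001]
contact_force: [-0.5, -1.7, 6.4]
gripper_width: 0.124
grasp_force: 62.2
```

Request:
{"name": "play_rows", "arguments": {
  "commands": [
    [0,0,0,0,0,0],
    [0,0,0,0,0,0],
    [0,0,0,0,0,0]
  ]
}}

```text
time: 22.72
tool_pos: [0.4079, 0.3529, 0.0476]
tool_rot: [0.001, -0.028, 1.0, 0.001]
contact_force: [-0.7, -0.6, 7.2]
gripper_width: 0.125
grasp_force: 62.2
```

Request:
{"name": "play_rows", "arguments": {
  "commands": [
    [0,0,-5,0,0,0],
    [0,0,-15,0,0,0],
    [0,0,-25,0,0,0],
    [0,0,-35,0,0,0],
    [0,0,-35,0,0,0]
  ]
}}

```text
time: 23.13
tool_pos: [0.4051, 0.3513, 0.1599]
tool_rot: [-0.002, -0.028, 1.0, -0.001]
contact_force: [1.5, 0.8, -3.0]
gripper_width: 0.123
grasp_force: 60.9
```

Request:
{"name": "play_rows", "arguments": {
  "commands": [
    [0,0,-25,0,0,-2.2],
    [0,0,-10,0,0,0],
    [0,0,0,0,0,0],
    [0,0,0,0,0,0]
  ]
}}

```text
time: 23.47
tool_pos: [0.4061, 0.3519, 0.1945]
tool_rot: [-0.001, -0.047, 0.999, -0.0]
contact_force: [-0.8, 0.4, -3.8]
gripper_width: 0.124
grasp_force: 61.0
```

Run:
```python
from h import *
s=st();print(s["tool_pos"],psi(),s["contact_force"],s["ft_torque"],s["gripper_width"]);go(*cw(0,0),.2,185.5)
```

```text
[0.40613552 0.35192598 0.19447752] -174.63819489640403 [-0.8177443   0.44520508 -3.7624346 ] [0.01213718 0.00827415 0.01812557] 0.12361928888082836
to 0.519,0.042,0.200 psi 185.5: turn -0.1  shift [ -83.2 -319.1   -5.5]  tilt [ 0.08 -0.04]
```

Request:
{"name": "play_rows", "arguments": {
  "commands": [
    [-4.2,-16,0,0,0,0],
    [-8.3,-31.9,0,0,0,0],
    [-8.3,-31.9,0,0,0,0],
    [-8.3,-31.9,0,0,0,0],
    [-8.3,-31.9,0,0,0,0]
  ]
}}

```text
time: 23.88
tool_pos: [0.4558, 0.211, 0.1919]
tool_rot: [-0.003, -0.047, 0.999, -0.001]
contact_force: [0.9, 0.2, -1.2]
gripper_width: 0.124
grasp_force: 60.9
```

Request:
{"name": "play_rows", "arguments": {
  "commands": [
    [-8.3,-31.9,0,0,0,0],
    [-8.3,-31.9,0,0,0,0],
    [-8.3,-31.9,0,0,0,0],
    [-8.3,-31.9,0,0,0,0],
    [-8.3,-31.9,0,0,0,0]
  ]
}}

```text
time: 24.3
tool_pos: [0.5121, 0.0564, 0.1919]
tool_rot: [-0.003, -0.047, 0.999, 0.0]
contact_force: [1.2, 0.5, -2.7]
gripper_width: 0.127
grasp_force: 60.9
```

Request:
{"name": "play_rows", "arguments": {
  "commands": [
    [-4.2,-16,0,0,0,0],
    [0,0,0,0,0,0],
    [0,0,0,0,0,0],
    [0,0,0,0,0,0]
  ]
}}

```text
time: 24.63
tool_pos: [0.5181, 0.0429, 0.1933]
tool_rot: [-0.002, -0.047, 0.999, 0.0]
contact_force: [0.1, 1.1, -2.3]
gripper_width: 0.121
grasp_force: 60.9
```

Run:
```python
from h import *
from wfit import *
z=st()["tool_pos"][2]-.0476
p,g=wf("div",(*st()["tool_pos"][:2],.096),z,R=400)
f=load("wrist")
for a in(-95,95):
  for b in(-111,111):
    u=w2p(f,[*cw(a,b),.08]);cv2.circle(g,tuple(int(round(x)) for x in u),3,(0,255,0),-1)
cv2.imwrite("pics/w8.png",g)
s=st();print(s["tool_pos"],psi(),s["joint_pos"].round(2));go(*cw(0,0),.1016,185.5)
```

```text
div [0.5157 0.0419 0.0945] 5.4 [0.76]
[0.51829638 0.04324773 0.19382083] -174.5593564169707 [-0.06 -0.16  1.91  0.    1.4  -1.73]
to 0.519,0.042,0.102 psi 185.5: turn -0.1  shift [-1.1 -1.1 92.2]  tilt [0.2  0.05]
```

View pics/w8.png

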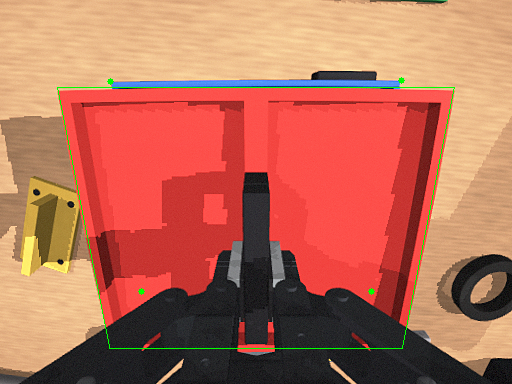

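Request:
{"name": "play_rows", "arguments": {
  "commands": [
    [-3,-0.5,15,0,0,0],
    [0,0,20,0,0,0],
    [0,0,15,0,0,0],
    [0,0,8,0,0,0],
    [0,0,0,0,0,0]
  ]
}}

```text
time: 25.1
tool_pos: [0.5204, 0.0432, 0.1348]
tool_rot: [-0.003, -0.048, 0.999, 0.0]
contact_force: [-1.2, -0.4, -3.1]
gripper_width: 0.124
grasp_force: 60.9
```

Request:
{"name": "play_rows", "arguments": {
  "commands": [
    [0,0,4,0,0,0],
    [0,0,4,0,0,0],
    [0,0,4,0,0,0],
    [0,0,4,0,0,0],
    [0,0,0,0,0,0]
  ]
}}

```text
time: 25.52
tool_pos: [0.5222, 0.0422, 0.1212]
tool_rot: [-0.001, -0.047, 0.999, 0.0]
contact_force: [-0.7, 0.4, -3.6]
gripper_width: 0.125
grasp_force: 60.9
```

Run:
```python
from h import *
s=st();print(s["contact_force"]);go(*cw(0,0),.1016,185.5)
```

```text
[-0.65978814  0.43434309 -3.56200257]
to 0.519,0.042,0.102 psi 185.5: turn -0.1  shift [ 2.7  0.4 19.6]  tilt [0.06 0.01]
```

Request:
{"name": "play_rows", "arguments": {
  "commands": [
    [1,0,4,0,0,0],
    [0,0,4,0,0,0],
    [0,0,4,0,0,0],
    [0,0,3,0,0,0],
    [0,0,0,0,0,0]
  ]
}}

```text
time: 25.93
tool_pos: [0.5209, 0.0421, 0.1057]
tool_rot: [-0.001, -0.047, 0.999, 0.0]
contact_force: [0.3, -0.2, -4.0]
gripper_width: 0.123
grasp_force: 60.9
```

Request:
{"name": "play_rows", "arguments": {
  "commands": [
    [0,0,2,0,0,0],
    [0,0,2,0,0,0],
    [0,0,0,0,0,0],
    [0,0,0,0,0,0]
  ]
}}

```text
time: 26.27
tool_pos: [0.5215, 0.0421, 0.1027]
tool_rot: [-0.0, -0.047, 0.999, -0.0]
contact_force: [0.9, -1.3, -2.2]
gripper_width: 0.124
grasp_force: 60.9
```

Run:
```python
from h import *
s=st();print(s["contact_force"],s["ft_torque"]);go(*cw(0,0),.1016,185.5)
```

```text
[ 0.90683887 -1.28495718 -2.24962015] [-0.00383891 -0.02010572  0.01488932]
to 0.519,0.042,0.102 psi 185.5: turn -0.1  shift [2.  0.4 1.1]  tilt [ 0.01 -0.  ]
```

Request:
{"name": "play_rows", "arguments": {
  "commands": [
    [0,0,1.3,0,0,0],
    [0,0,0,0,0,0],
    [0,0,0,0,0,0]
  ]
}}

```text
time: 26.52
tool_pos: [0.5217, 0.0421, 0.1017]
tool_rot: [0.0, -0.047, 0.999, -0.0]
contact_force: [-0.0, 0.3, -2.8]
gripper_width: 0.121
grasp_force: 61.0
```

Request:
{"name": "play_rows", "arguments": {
  "commands": [
    [0,0,0,0,0,0],
    [0,0,0,0,0,0],
    [0,0,0,0,0,0]
  ],
  "hand": 35
}}

```text
time: 26.77
tool_pos: [0.5221, 0.042, 0.1022]
tool_rot: [0.001, -0.047, 0.999, -0.0]
contact_force: [0.0, -0.1, 0.1]
gripper_width: 0.406
grasp_force: 0.0
```

Request:
{"name": "play_rows", "arguments": {
  "commands": [
    [0,0,-15,0,0,0],
    [0,0,-30,0,0,0],
    [0,0,-30,0,0,0],
    [0,0,-30,0,0,6.8],
    [0,0,0,0,0,6.8]
  ]
}}

```text
time: 27.18
tool_pos: [0.5254, 0.0419, 0.2148]
tool_rot: [0.007, 0.074, 0.997, 0.0]
contact_force: [0.4, -0.2, 1.1]
gripper_width: 0.412
grasp_force: 0.0
```

Request:
{"name": "play_rows", "arguments": {
  "commands": [
    [0,0,0,0,0,6.8],
    [0,0,0,0,0,0],
    [0,0,0,0,0,0]
  ],
  "hand": 40
}}

```text
time: 27.43
tool_pos: [0.5216, 0.0421, 0.2066]
tool_rot: [0.0, 0.129, 0.992, 0.0]
contact_force: [0.7, -0.4, -0.5]
gripper_width: 0.469
grasp_force: 0.0
```

Run:
```python
from wfit import *
p,g=wf("div",(*CASE,),.054,R=400);cv2.imwrite("pics/w9.png",g)
c=CASE;d=p[:2]-c[:2];print("div rel case mm",np.round(1e3*np.array([np.cos(c[2])*d[0]+np.sin(c[2])*d[1],-np.sin(c[2])*d[0]+np.cos(c[2])*d[1]]),1),np.degrees(p[2]-c[2]))
F=[grab("scene"),grab("side")]
for q in((.6061,-.1932,-.265),(.5855,-.377,-.1)):
  for f in F:print(fit("brk",[f],q,R=32))
print(st()["tool_pos"],psi());go(.6055,-.1932,.2,165)
```

```text
div [0.5207 0.0412 0.0983] 5.6 [0.91]
div rel case mm [ 1.1 -1.2] 0.11439311280152416
(array([ 0.60639961, -0.19362141, -0.21311064]), array([0.88], dtype=float32))
(array([ 0.61760035, -0.1970325 , -0.32856812]), array([0.65], dtype=float32))
(array([ 0.58765032, -0.37829631, -0.0666569 ]), array([0.83], dtype=float32))
(array([ 0.75972222, -0.40233333, -1.07777778]), array([0.], dtype=float32))
[0.52129695 0.04208254 0.20595309] 165.09992148560158
to 0.606,-0.193,0.200 psi 165.0: turn 0.1  shift [-142.2 -205.5    6. ]  tilt [ 0.05 -0.01]
```

View pics/w9.png

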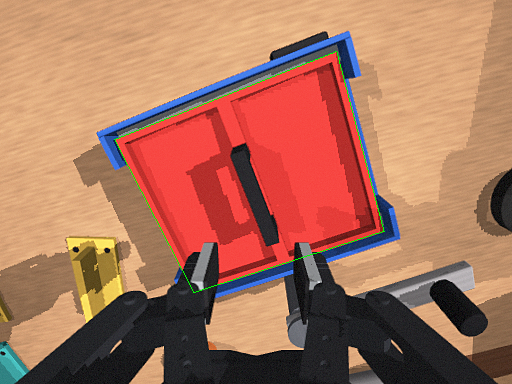

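Request:
{"name": "play_rows", "arguments": {
  "commands": [
    [-20.3,-29.4,0,0,0,0],
    [-20.3,-29.4,0,0,0,0],
    [-20.3,-29.4,0,0,0,0],
    [-20.3,-29.4,0,0,0,0],
    [-20.3,-29.4,0,0,0,0]
  ]
}}

```text
time: 28.0
tool_pos: [0.5817, -0.1277, 0.206]
tool_rot: [-0.0, 0.13, 0.992, 0.0]
contact_force: [1.1, 0.5, -0.4]
gripper_width: 0.467
grasp_force: 0.0
```

Request:
{"name": "play_rows", "arguments": {
  "commands": [
    [-20.3,-29.4,0,0,0,0],
    [-20.3,-29.4,0,0,0,0],
    [0,0,0,0,0,0],
    [0,0,0,0,0,0],
    [0,0,0,0,0,0]
  ]
}}

```text
time: 28.42
tool_pos: [0.6052, -0.1931, 0.2057]
tool_rot: [-0.001, 0.13, 0.991, 0.0]
contact_force: [-0.1, -0.1, -0.8]
gripper_width: 0.473
grasp_force: 0.0
```

Run:
```python
from wfit import *
p,g=wf("brk",(.6064,-.1936,-.26),R=110);cv2.imwrite("pics/w10.png",g)
p2,_=wf("brk",(.587,-.378,-.07),R=90)
print(st()["tool_pos"],st()["time"],st()["joint_pos"].round(2));go(p[0],p[1],.022,180+np.degrees(p[2]))
```

```text
brk [ 0.6049 -0.193  -0.2651] -15.2 [0.85]
brk [ 0.5843 -0.379  -0.0795] -4.6 [0.82]
[ 0.60523742 -0.19227684  0.20616688] 28.5167 [-0.42  0.1   1.63  0.    1.41 -1.74]
to 0.605,-0.193,0.022 psi 164.8: turn 0.3  shift [  0.2  -0.8 184.2]  tilt [0.04 0.02]
```

Request:
{"name": "play_rows", "arguments": {
  "commands": [
    [0,-1,35,0,0,0.3],
    [0,0,40,0,0,0],
    [0,0,40,0,0,0],
    [0,0,35,0,0,0],
    [0,0,20,0,0,0]
  ]
}}

```text
time: 28.93
tool_pos: [0.6023, -0.1917, 0.0316]
tool_rot: [-0.003, 0.132, 0.991, 0.001]
contact_force: [-0.8, 0.6, -1.3]
gripper_width: 0.469
grasp_force: 0.0
```

Request:
{"name": "play_rows", "arguments": {
  "commands": [
    [0,0,8,0,0,0],
    [0,0,0,0,0,0],
    [0,0,0,0,0,0]
  ]
}}

```text
time: 29.18
tool_pos: [0.606, -0.194, 0.0297]
tool_rot: [0.001, 0.133, 0.991, -0.0]
contact_force: [0.1, 0.3, 0.9]
gripper_width: 0.471
grasp_force: 0.0
```

Request:
{"name": "play_rows", "arguments": {
  "commands": [
    [0,0,0,0,0,0],
    [0,0,0,0,0,0],
    [0,0,0,0,0,0],
    [0,0,0,0,0,0],
    [0,0,0,0,0,0]
  ],
  "hand": 1
}}

```text
time: 29.6
tool_pos: [0.6071, -0.1951, 0.0314]
tool_rot: [0.002, 0.133, 0.991, -0.0]
contact_force: [-0.0, 1.5, 6.6]
gripper_width: 0.103
grasp_force: 61.8
```

Request:
{"name": "play_rows", "arguments": {
  "commands": [
    [0,0,-10,0,0,0],
    [0,0,-35,0,0,0],
    [0,0,-40,0,0,0],
    [0,0,-40,0,0,0],
    [0,0,-40,0,0,0]
  ]
}}

```text
time: 30.02
tool_pos: [0.6043, -0.1942, 0.1949]
tool_rot: [-0.001, 0.133, 0.991, 0.0]
contact_force: [1.4, 0.4, -2.2]
gripper_width: 0.104
grasp_force: 60.3
```

Request:
{"name": "play_rows", "arguments": {
  "commands": [
    [0,0,0,0,0,-7],
    [0,0,0,0,0,-7],
    [0,0,0,0,0,-6.9],
    [0,0,0,0,0,0],
    [0,0,0,0,0,0]
  ]
}}

```text
time: 30.43
tool_pos: [0.6048, -0.1943, 0.1932]
tool_rot: [-0.0, -0.047, 0.999, 0.0]
contact_force: [0.0, 0.4, -2.1]
gripper_width: 0.101
grasp_force: 60.5
```

Run:
```python
from h import *
s=st();print(s["tool_pos"],psi(),s["gripper_width"]);go(*cw(0,-54),.2,185.5)
```

```text
[ 0.6047652  -0.19432215  0.19319887] -174.58220208778997 0.10145333988402515
to 0.525,-0.011,0.200 psi 185.5: turn -0.1  shift [ 62.2 189.7  -6.8]  tilt [0.05 0.02]
```

Request:
{"name": "play_rows", "arguments": {
  "commands": [
    [10.4,31.6,0,0,0,0],
    [10.4,31.6,0,0,0,0],
    [10.4,31.6,0,0,0,0],
    [10.4,31.6,0,0,0,0],
    [10.4,31.6,0,0,0,0]
  ]
}}

```text
time: 30.85
tool_pos: [0.537, -0.0411, 0.1931]
tool_rot: [-0.0, -0.047, 0.999, 0.0]
contact_force: [0.6, 0.6, -2.2]
gripper_width: 0.099
grasp_force: 60.5
```

Request:
{"name": "play_rows", "arguments": {
  "commands": [
    [10.4,31.6,0,0,0,0],
    [0,0,0,0,0,0],
    [0,0,0,0,0,0],
    [0,0,0,0,0,0],
    [0,0,0,0,0,0]
  ]
}}

```text
time: 31.27
tool_pos: [0.525, -0.0126, 0.1935]
tool_rot: [0.0, -0.048, 0.999, -0.0]
contact_force: [0.8, 0.1, -1.2]
gripper_width: 0.101
grasp_force: 60.5
```

Run:
```python
from h import *
s=st();print(s["tool_pos"],psi(),s["gripper_width"]);go(*cw(0,-54),.0914,185.5)
```

```text
[ 0.52501971 -0.0126451   0.19354403] -174.51062878368117 0.10111342287059767
to 0.525,-0.011,0.091 psi 185.5: turn -0.0  shift [  0.2   1.2 102.1]  tilt [-0.   -0.02]
```

Request:
{"name": "play_rows", "arguments": {
  "commands": [
    [0,1,25,0,0,0],
    [0,0,30,0,0,0],
    [0,0,20,0,0,0],
    [0,0,10,0,0,0],
    [0,0,0,0,0,0]
  ]
}}

```text
time: 31.68
tool_pos: [0.5228, -0.0114, 0.1053]
tool_rot: [-0.003, -0.048, 0.999, 0.001]
contact_force: [0.1, -0.9, -2.5]
gripper_width: 0.101
grasp_force: 60.4
```

Request:
{"name": "play_rows", "arguments": {
  "commands": [
    [0,0,5,0,0,0],
    [0,0,5,0,0,0],
    [0,0,4,0,0,0],
    [0,0,0,0,0,0],
    [0,0,0,0,0,0]
  ]
}}

```text
time: 32.1
tool_pos: [0.5249, -0.0109, 0.095]
tool_rot: [0.0, -0.049, 0.999, -0.0]
contact_force: [0.2, 0.6, -2.9]
gripper_width: 0.104
grasp_force: 60.5
```

Request:
{"name": "play_rows", "arguments": {
  "commands": [
    [0,0,2,0,0,0],
    [0,0,0,0,0,0],
    [0,0,0,0,0,0]
  ]
}}

```text
time: 32.35
tool_pos: [0.5247, -0.0108, 0.0927]
tool_rot: [0.0, -0.049, 0.999, -0.0]
contact_force: [-0.1, 0.1, -3.0]
gripper_width: 0.101
grasp_force: 60.5
```

Request:
{"name": "play_rows", "arguments": {
  "commands": [
    [0,0,1.5,0,0,0],
    [0,0,0,0,0,0],
    [0,0,0,0,0,0]
  ]
}}

```text
time: 32.6
tool_pos: [0.5249, -0.0108, 0.0914]
tool_rot: [0.0, -0.049, 0.999, -0.0]
contact_force: [-0.6, 0.5, 0.4]
gripper_width: 0.104
grasp_force: 60.8
```

Request:
{"name": "play_rows", "arguments": {
  "commands": [
    [0,0,0,0,0,0],
    [0,0,0,0,0,0],
    [0,0,0,0,0,0]
  ],
  "hand": 28
}}

```text
time: 32.85
tool_pos: [0.5248, -0.0109, 0.0913]
tool_rot: [0.0, -0.049, 0.999, -0.0]
contact_force: [0.7, 0.3, -0.2]
gripper_width: 0.324
grasp_force: 0.0
```

Request:
{"name": "play_rows", "arguments": {
  "commands": [
    [0,0,-10,0,0,0],
    [0,0,-30,0,0,0],
    [0,0,-40,0,0,0],
    [0,0,-35,0,0,5],
    [0,0,0,0,0,5]
  ]
}}

```text
time: 33.27
tool_pos: [0.529, -0.0115, 0.2164]
tool_rot: [0.008, 0.04, 0.999, -0.001]
contact_force: [1.0, 1.0, 1.1]
gripper_width: 0.329
grasp_force: 0.0
```

Request:
{"name": "play_rows", "arguments": {
  "commands": [
    [0,0,0,0,0,0],
    [0,0,0,0,0,0]
  ],
  "hand": 40
}}

```text
time: 33.43
tool_pos: [0.5245, -0.0108, 0.2065]
tool_rot: [0.0, 0.037, 0.999, -0.0]
contact_force: [-0.3, 0.7, -0.5]
gripper_width: 0.471
grasp_force: 0.0
```

Run:
```python
from wfit import *
wf("brk",(*cw(0,-54),.096),.06,R=110)
print(cw(0,-54));print(st()["tool_pos"],psi());go(.5845,-.379,.2,175.4)
```

```text
brk [ 0.5218 -0.012   0.0982] 5.6 [0.79]
[ 0.52469217 -0.0114498 ]
[ 0.52387443 -0.01073189  0.20513378] 175.71308160419366
to 0.585,-0.379,0.200 psi 175.4: turn 0.3  shift [ -90.  -362.2    5.1]  tilt [0.1  0.01]
```

Request:
{"name": "play_rows", "arguments": {
  "commands": [
    [-9,-36.2,0,0,0,0],
    [-9,-36.2,0,0,0,0],
    [-9,-36.2,0,0,0,0],
    [-9,-36.2,0,0,0,0],
    [-9,-36.2,0,0,0,0]
  ]
}}

```text
time: 33.9
tool_pos: [0.5545, -0.1959, 0.2036]
tool_rot: [-0.002, 0.037, 0.999, 0.001]
contact_force: [1.9, 0.9, 0.1]
gripper_width: 0.471
grasp_force: 0.0
```

Request:
{"name": "play_rows", "arguments": {
  "commands": [
    [-9,-36.2,0,0,0,0],
    [-9,-36.2,0,0,0,0],
    [-9,-36.2,0,0,0,0],
    [-9,-36.2,0,0,0,0],
    [-9,-36.2,0,0,0,0]
  ]
}}

```text
time: 34.32
tool_pos: [0.5856, -0.3798, 0.2031]
tool_rot: [-0.002, 0.038, 0.999, 0.001]
contact_force: [0.1, -0.1, -0.3]
gripper_width: 0.469
grasp_force: 0.0
```

Request:
{"name": "play_rows", "arguments": {
  "commands": [
    [0,0,0,0,0,0],
    [0,0,0,0,0,0],
    [0,0,0,0,0,0]
  ]
}}

```text
time: 34.57
tool_pos: [0.5857, -0.3778, 0.2037]
tool_rot: [-0.001, 0.038, 0.999, 0.001]
contact_force: [0.7, -0.2, -0.1]
gripper_width: 0.472
grasp_force: 0.0
```

Run:
```python
from wfit import *
p,g=wf("brk",(.5845,-.379,-.08),R=110)
f=load("scene");s=p2w(f,345*.64,200*.64,0);print("spray~",s)
print(st()["tool_pos"],st()["time"],st()["joint_pos"].round(2));go(p[0],p[1],.029,180+np.degrees(p[2]))
```

```text
brk [ 0.585  -0.3783 -0.0818] -4.7 [0.81]
spray~ [ 0.37567044 -0.47262274  0.        ]
[ 0.58601742 -0.37731948  0.20440785] 34.6167 [-0.68  0.25  1.47  0.    1.43 -2.17]
to 0.585,-0.378,0.029 psi 175.3: turn 0.4  shift [  0.9  -1.  175.4]  tilt [0.13 0.11]
```

Request:
{"name": "play_rows", "arguments": {
  "commands": [
    [1,-1,35,0,0,0.4],
    [0,0,40,0,0,0],
    [0,0,40,0,0,0],
    [0,0,35,0,0,0],
    [0,0,20,0,0,0]
  ]
}}

```text
time: 35.03
tool_pos: [0.583, -0.3756, 0.0305]
tool_rot: [-0.003, 0.041, 0.999, 0.002]
contact_force: [-0.7, 0.4, -0.4]
gripper_width: 0.467
grasp_force: 0.0
```

Request:
{"name": "play_rows", "arguments": {
  "commands": [
    [0,0,6,0,0,0],
    [0,0,0,0,0,0],
    [0,0,0,0,0,0]
  ]
}}

```text
time: 35.28
tool_pos: [0.5863, -0.3792, 0.0315]
tool_rot: [0.001, 0.041, 0.999, -0.0]
contact_force: [0.7, 1.1, 0.3]
gripper_width: 0.47
grasp_force: 0.0
```

Request:
{"name": "play_rows", "arguments": {
  "commands": [
    [0,0,0,0,0,0],
    [0,0,0,0,0,0],
    [0,0,0,0,0,0],
    [0,0,0,0,0,0],
    [0,0,0,0,0,0]
  ],
  "hand": 1
}}

```text
time: 35.7
tool_pos: [0.587, -0.3807, 0.0331]
tool_rot: [0.002, 0.042, 0.999, -0.001]
contact_force: [-0.7, 2.6, 7.1]
gripper_width: 0.101
grasp_force: 62.2
```

Request:
{"name": "play_rows", "arguments": {
  "commands": [
    [0,0,-10,0,0,0],
    [0,0,-35,0,0,0],
    [0,0,-40,0,0,0],
    [0,0,-40,0,0,0],
    [0,0,-40,0,0,0]
  ]
}}

```text
time: 36.12
tool_pos: [0.5847, -0.3792, 0.1964]
tool_rot: [-0.001, 0.042, 0.999, 0.0]
contact_force: [0.1, -1.3, -2.4]
gripper_width: 0.105
grasp_force: 60.9
```

Request:
{"name": "play_rows", "arguments": {
  "commands": [
    [0,0,0,0,0,-5],
    [0,0,0,0,0,-5],
    [0,0,0,0,0,0],
    [0,0,0,0,0,0]
  ]
}}

```text
time: 36.45
tool_pos: [0.5849, -0.3793, 0.1945]
tool_rot: [-0.001, -0.044, 0.999, 0.0]
contact_force: [0.3, -0.6, -3.2]
gripper_width: 0.103
grasp_force: 61.0
```

Run:
```python
from h import *
s=st();print(s["tool_pos"],psi(),s["gripper_width"]);go(*cw(0,52),.2,185.5)
```

```text
[ 0.58493678 -0.37929367  0.19454576] -174.9295453623656 0.10262643207833558
to 0.515,0.094,0.200 psi 185.5: turn -0.4  shift [ 24.7 477.9  -5.5]  tilt [0.06 0.04]
```

Request:
{"name": "play_rows", "arguments": {
  "commands": [
    [1.9,36.8,0,0,0,-0.5],
    [1.9,36.8,0,0,0,0],
    [1.9,36.8,0,0,0,0],
    [1.9,36.8,0,0,0,0],
    [1.9,36.8,0,0,0,0]
  ]
}}

```text
time: 36.87
tool_pos: [0.5568, -0.1956, 0.1936]
tool_rot: [-0.001, -0.048, 0.999, 0.001]
contact_force: [0.5, 0.7, -1.0]
gripper_width: 0.103
grasp_force: 61.0
```

Request:
{"name": "play_rows", "arguments": {
  "commands": [
    [1.9,36.8,0,0,0,0],
    [1.9,36.8,0,0,0,0],
    [1.9,36.8,0,0,0,0],
    [1.9,36.8,0,0,0,0],
    [1.9,36.8,0,0,0,0]
  ]
}}

```text
time: 37.28
tool_pos: [0.529, -0.0136, 0.1939]
tool_rot: [-0.001, -0.048, 0.999, 0.0]
contact_force: [1.4, -0.8, -2.0]
gripper_width: 0.098
grasp_force: 61.0
```

Request:
{"name": "play_rows", "arguments": {
  "commands": [
    [1.9,36.8,0,0,0,0],
    [1.9,36.8,0,0,0,0],
    [1.9,36.8,0,0,0,0],
    [0,0,0,0,0,0],
    [0,0,0,0,0,0]
  ]
}}

```text
time: 37.7
tool_pos: [0.5127, 0.0955, 0.194]
tool_rot: [-0.001, -0.051, 0.999, -0.0]
contact_force: [-0.0, -0.4, -2.6]
gripper_width: 0.105
grasp_force: 61.0
```

Request:
{"name": "play_rows", "arguments": {
  "commands": [
    [0,0,0,0,0,0],
    [0,0,0,0,0,0]
  ]
}}

```text
time: 37.87
tool_pos: [0.5136, 0.093, 0.1945]
tool_rot: [-0.0, -0.049, 0.999, -0.0]
contact_force: [-0.1, -0.3, -1.7]
gripper_width: 0.103
grasp_force: 61.0
```

Run:
```python
from h import *
s=st();print(s["tool_pos"],psi(),s["gripper_width"]);go(*cw(0,52),.0931,185.5)
```

```text
[0.51364185 0.09303628 0.19451023] -174.41590303390058 0.1028460717605855
to 0.515,0.094,0.093 psi 185.5: turn 0.1  shift [ -1.    0.9 101.4]  tilt [ 0.05 -0.02]
```

Request:
{"name": "play_rows", "arguments": {
  "commands": [
    [-1,1,25,0,0,0],
    [0,0,30,0,0,0],
    [0,0,20,0,0,0],
    [0,0,10,0,0,0],
    [0,0,0,0,0,0]
  ]
}}

```text
time: 38.28
tool_pos: [0.5127, 0.0939, 0.1068]
tool_rot: [-0.003, -0.049, 0.999, -0.0]
contact_force: [0.9, -0.6, -1.1]
gripper_width: 0.105
grasp_force: 60.9
```

Request:
{"name": "play_rows", "arguments": {
  "commands": [
    [0,0,5,0,0,0],
    [0,0,5,0,0,0],
    [0,0,4,0,0,0],
    [0,0,0,0,0,0],
    [0,0,0,0,0,0]
  ]
}}

```text
time: 38.7
tool_pos: [0.5149, 0.0952, 0.0965]
tool_rot: [0.0, -0.05, 0.999, -0.0]
contact_force: [0.1, -0.4, -1.4]
gripper_width: 0.105
grasp_force: 61.0
```

Request:
{"name": "play_rows", "arguments": {
  "commands": [
    [0,0,2,0,0,0],
    [0,0,0,0,0,0],
    [0,0,0,0,0,0]
  ]
}}

```text
time: 38.95
tool_pos: [0.5147, 0.0952, 0.0942]
tool_rot: [0.0, -0.05, 0.999, 0.0]
contact_force: [0.3, 0.3, -1.7]
gripper_width: 0.101
grasp_force: 61.0
```

Request:
{"name": "play_rows", "arguments": {
  "commands": [
    [0,0,1.5,0,0,0],
    [0,0,0,0,0,0],
    [0,0,0,0,0,0]
  ]
}}

```text
time: 39.2
tool_pos: [0.515, 0.0952, 0.093]
tool_rot: [0.0, -0.05, 0.999, 0.0]
contact_force: [-0.3, 1.4, 2.0]
gripper_width: 0.102
grasp_force: 61.3
```

Request:
{"name": "play_rows", "arguments": {
  "commands": [
    [0,0,0,0,0,0],
    [0,0,0,0,0,0],
    [0,0,0,0,0,0]
  ],
  "hand": 28
}}

```text
time: 39.45
tool_pos: [0.5147, 0.0951, 0.0925]
tool_rot: [0.0, -0.05, 0.999, -0.0]
contact_force: [-1.0, 0.5, -0.1]
gripper_width: 0.324
grasp_force: 0.0
```

Request:
{"name": "play_rows", "arguments": {
  "commands": [
    [0,0,-10,0,0,0],
    [0,0,-30,0,0,0],
    [0,0,-40,0,0,0],
    [0,0,-40,0,0,0],
    [0,0,-35,0,0,0]
  ]
}}

```text
time: 39.87
tool_pos: [0.5147, 0.0952, 0.2509]
tool_rot: [0.001, -0.05, 0.999, -0.0]
contact_force: [1.7, -0.0, -0.5]
gripper_width: 0.326
grasp_force: 0.0
```

Request:
{"name": "play_rows", "arguments": {
  "commands": [
    [0,0,0,0,0,6.9],
    [0,0,0,0,0,6.9],
    [0,0,0,0,0,6.9],
    [0,0,0,0,0,6.9],
    [0,0,0,0,0,6.9]
  ],
  "hand": 50
}}

```text
time: 40.28
tool_pos: [0.5146, 0.0951, 0.2485]
tool_rot: [0.0, 0.252, 0.968, 0.0]
contact_force: [-0.5, 0.3, 0.2]
gripper_width: 0.585
grasp_force: 0.0
```

Request:
{"name": "play_rows", "arguments": {
  "commands": [
    [0,0,0,0,0,6.9],
    [0,0,0,0,0,6.9],
    [0,0,0,0,0,6.9],
    [0,0,0,0,0,6.9],
    [0,0,0,0,0,6.9]
  ]
}}

```text
time: 40.7
tool_pos: [0.5146, 0.0951, 0.2484]
tool_rot: [0.0, 0.527, 0.85, 0.0]
contact_force: [0.3, 0.6, -0.7]
gripper_width: 0.585
grasp_force: 0.0
```

Request:
{"name": "play_rows", "arguments": {
  "commands": [
    [0,0,0,0,0,6.9],
    [0,0,0,0,0,6.9],
    [0,0,0,0,0,6.9],
    [0,0,0,0,0,0],
    [0,0,0,0,0,0]
  ]
}}

```text
time: 41.12
tool_pos: [0.5147, 0.0951, 0.2481]
tool_rot: [0.0, 0.668, 0.744, 0.0]
contact_force: [-0.7, -0.0, 0.2]
gripper_width: 0.586
grasp_force: 0.0
```

Run:
```python
from fit import *
f=grab("scene");fs=grab("side");w=grab("wrist");g=[]
print([fit("brk",[x],(*cw(0,y),.096),.06,R=30) for y in(-54,52) for x in(f,fs)],cw(0,-54),cw(0,52))
g=cv2.resize(f["image"][180:320,215:350],(560,580))[:,:,::-1];cv2.imwrite("pics/s3.png",g)
s=st();print(s["tool_pos"],psi(),s["time"],s["joint_pos"].round(2));go(.6325,.1746,.25,95.5)
```

```text
[(array([ 0.52352986, -0.01349517,  0.12409799]), array([0.75], dtype=float32)), (array([ 0.52002384, -0.01449206,  0.09204729]), array([0.6], dtype=float32)), (array([0.51455   , 0.09618553, 0.16595632]), array([0.82], dtype=float32)), (array([0.51048973, 0.09648281, 0.08354771]), array([0.77], dtype=float32))] [ 0.52469217 -0.0114498 ] [0.51450014 0.09405907]
[0.51460844 0.09512651 0.24776846] 96.10567027776445 41.2667 [ 0.04 -0.19  1.84 -0.    1.49 -0.07]
to 0.632,0.175,0.250 psi 95.5: turn 0.6  shift [ 67.8 125.   -2.2]  tilt [-0.    0.02]
```

View pics/s3.png

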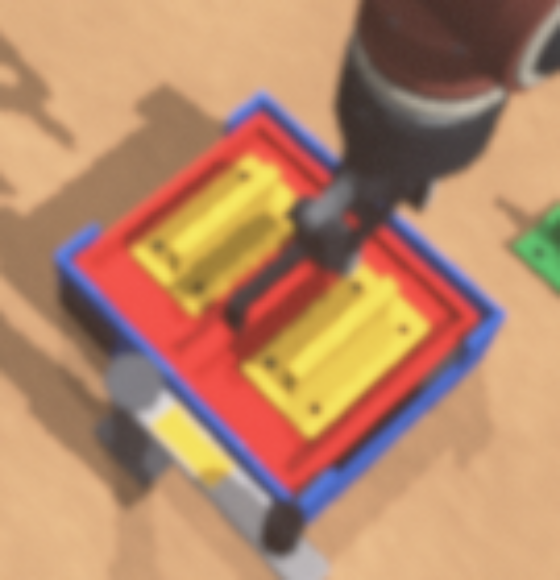

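Request:
{"name": "play_rows", "arguments": {
  "commands": [
    [17,31.2,0,0,0,0],
    [17,31.2,0,0,0,0],
    [17,31.2,0,0,0,0],
    [17,31.2,0,0,0,0],
    [0,0,0,0,0,0]
  ]
}}

```text
time: 41.68
tool_pos: [0.6346, 0.1784, 0.2451]
tool_rot: [-0.001, 0.668, 0.744, -0.0]
contact_force: [-1.1, -1.4, -0.7]
gripper_width: 0.585
grasp_force: 0.0
```

Request:
{"name": "play_rows", "arguments": {
  "commands": [
    [0,0,0,0,0,0],
    [0,0,30,0,0,0],
    [0,0,30,0,0,0],
    [0,0,25,0,0,0],
    [0,0,10,0,0,0]
  ]
}}

```text
time: 42.1
tool_pos: [0.6285, 0.1747, 0.1483]
tool_rot: [-0.002, 0.669, 0.743, -0.003]
contact_force: [-0.2, -0.8, -1.6]
gripper_width: 0.581
grasp_force: 0.0
```

Request:
{"name": "play_rows", "arguments": {
  "commands": [
    [0,0,0,0,0,0],
    [0,0,0,0,0,0]
  ]
}}

```text
time: 42.27
tool_pos: [0.6314, 0.1754, 0.1533]
tool_rot: [0.0, 0.669, 0.743, 0.0]
contact_force: [0.2, 1.6, 0.7]
gripper_width: 0.584
grasp_force: 0.0
```

Request:
{"name": "play_rows", "arguments": {
  "commands": [
    [0,0,0,0,0,0],
    [0,0,0,0,0,0],
    [0,0,0,0,0,0],
    [0,0,0,0,0,0],
    [0,0,0,0,0,0]
  ],
  "hand": 15
}}

```text
time: 42.68
tool_pos: [0.6325, 0.1759, 0.1556]
tool_rot: [0.001, 0.669, 0.743, 0.001]
contact_force: [-3.0, -0.2, 6.8]
gripper_width: 0.233
grasp_force: 58.6
```

Run:
```python
from h import *
p=cw(125,0);s=st();t=np.array(s["tool_pos"])[:2];d=t-p;print(np.hypot(*d),np.degrees(np.arctan2(d[1],d[0]))-95.5,psi(),s["tool_pos"],s["contact_force"],s["grasp_force"])
```

```text
0.12209841848989576 -0.12584897653813698 96.00710107350005 [0.63248521 0.17588062 0.15559568] [-3.0212057  -0.23626064  6.76398646] 58.595513105392456
```

Request:
{"name": "play_rows", "arguments": {
  "commands": [
    [-0.5,-10.5,0,0,0,-5],
    [-0.5,-10.5,0,0,0,-5],
    [-0.5,-10.5,0,0,0,-5],
    [-0.5,-10.5,0,0,0,-5],
    [-0.5,-10.5,0,0,0,-5]
  ]
}}

```text
time: 43.1
tool_pos: [0.5833, 0.1599, 0.1556]
tool_rot: [0.001, 0.491, 0.871, 0.002]
contact_force: [-0.6, 2.0, 5.8]
gripper_width: 0.238
grasp_force: 59.3
```

Request:
{"name": "play_rows", "arguments": {
  "commands": [
    [-0.5,-10.5,0,0,0,-5],
    [-0.5,-10.5,0,0,0,-5],
    [-0.5,-10.5,0,0,0,-5],
    [-0.5,-10.5,0,0,0,-5],
    [-0.5,-10.5,0,0,0,-5]
  ]
}}

```text
time: 43.52
tool_pos: [0.5449, 0.1242, 0.1556]
tool_rot: [0.001, 0.29, 0.957, 0.002]
contact_force: [-3.4, 3.2, 8.2]
gripper_width: 0.236
grasp_force: 59.6
```

Request:
{"name": "play_rows", "arguments": {
  "commands": [
    [-0.5,-10.5,0,0,0,-5],
    [-0.5,-10.5,0,0,0,-5],
    [-0.5,-10.5,0,0,0,-5],
    [-0.5,-10.5,0,0,0,-5],
    [-0.5,-10.5,0,0,0,-5]
  ]
}}

```text
time: 43.93
tool_pos: [0.5253, 0.0752, 0.1555]
tool_rot: [-0.0, 0.076, 0.997, 0.001]
contact_force: [-7.5, 3.2, 10.4]
gripper_width: 0.234
grasp_force: 59.9
```

Request:
{"name": "play_rows", "arguments": {
  "commands": [
    [-0.5,-10.5,0,0,0,-5],
    [0,0,0,0,0,0],
    [0,0,0,0,0,0],
    [0,0,0,0,0,0]
  ]
}}

```text
time: 44.27
tool_pos: [0.5239, 0.064, 0.1555]
tool_rot: [-0.001, 0.035, 0.999, -0.0]
contact_force: [-10.2, 0.6, 13.0]
gripper_width: 0.237
grasp_force: 60.1
```

Run:
```python
from h import *
p=cw(125,0);s=st();t=np.array(s["tool_pos"])[:2];d=t-p;print(np.hypot(*d),(np.degrees(np.arctan2(d[1],d[0]))-95.5)%360,psi()%360,s["tool_pos"],s["contact_force"],s["grasp_force"])
```

```text
0.12036794020669332 79.89435049634184 176.0314856136262 [0.52394157 0.06398411 0.15552515] [-10.17437701   0.59434722  13.04432554] 60.08947134017944
```

Request:
{"name": "play_rows", "arguments": {
  "commands": [
    [0.5,-10.5,0,0,0,-5],
    [0,-10.5,0,0,0,-5],
    [0,0,0,0,0,0],
    [0,0,0,0,0,0],
    [0,0,0,0,0,0]
  ]
}}

```text
time: 44.68
tool_pos: [0.5243, 0.0427, 0.1556]
tool_rot: [0.001, -0.053, 0.999, -0.0]
contact_force: [-5.1, -0.6, 7.5]
gripper_width: 0.241
grasp_force: 59.7
```

Run:
```python
from h import *
p=cw(125,0);s=st();t=np.array(s["tool_pos"])[:2];d=t-p;print(np.hypot(*d),(np.degrees(np.arctan2(d[1],d[0]))-95.5)%360,psi()%360,s["tool_pos"],s["contact_force"],s["grasp_force"])
```

```text
0.12014312147007217 90.05398776757556 186.029060734512 [0.52434174 0.04269102 0.15556705] [-5.09711072 -0.59568405  7.53124569] 59.669299721717834
```

Now release, lift and check.

Request:
{"name": "play_rows", "arguments": {
  "commands": [
    [0,0,0,0,0,0],
    [0,0,0,0,0,0],
    [0,0,0,0,0,0]
  ],
  "hand": 55
}}

```text
time: 44.93
tool_pos: [0.5237, 0.043, 0.1529]
tool_rot: [0.001, -0.052, 0.999, -0.0]
contact_force: [-0.4, 0.7, -1.0]
gripper_width: 0.646
grasp_force: 0.0
```

Request:
{"name": "play_rows", "arguments": {
  "commands": [
    [0,0,-20,0,0,0],
    [0,0,-40,0,0,0],
    [0,0,-40,0,0,0],
    [0,0,-5,0,0,0],
    [0,0,0,0,0,0]
  ]
}}

```text
time: 45.35
tool_pos: [0.5255, 0.043, 0.2622]
tool_rot: [0.004, -0.052, 0.999, -0.0]
contact_force: [0.2, 0.4, -0.3]
gripper_width: 0.645
grasp_force: 0.0
```

Request:
{"name": "play_rows", "arguments": {
  "commands": [
    [20,0,0,0,0,0],
    [20,0,0,0,0,0],
    [0,0,0,0,0,0],
    [0,0,0,0,0,0],
    [0,0,0,0,0,0]
  ]
}}

```text
time: 45.77
tool_pos: [0.4835, 0.0389, 0.2563]
tool_rot: [-0.001, -0.052, 0.999, 0.0]
contact_force: [-0.0, 0.7, -0.1]
gripper_width: 0.646
grasp_force: 0.0
```

Run:
```python
from h import *
f=grab("wrist");g=cv2.resize(f["image"],None,fx=1.5,fy=1.5)[:,:,::-1].copy()
p=cw(125,0)
for X in([*cw(5,0),.169],[*p,.124],[*cw(-25,-12),.124],[*cw(-25,12),.124]):
    u=w2p(f,X)*1.5;print(u.round(1));cv2.circle(g,tuple(u.round().astype(int).tolist()),3,(0,255,0),-1)
cv2.imwrite("pics/w11.png",g);print(st()["time"],st()["tool_pos"])
```

```text
[384.3 381.4]
[382.8 494.9]
[365.1 300.9]
[404.2 301.2]
45.8167 [0.48373    0.03885165 0.25661309]
```

View pics/w11.png

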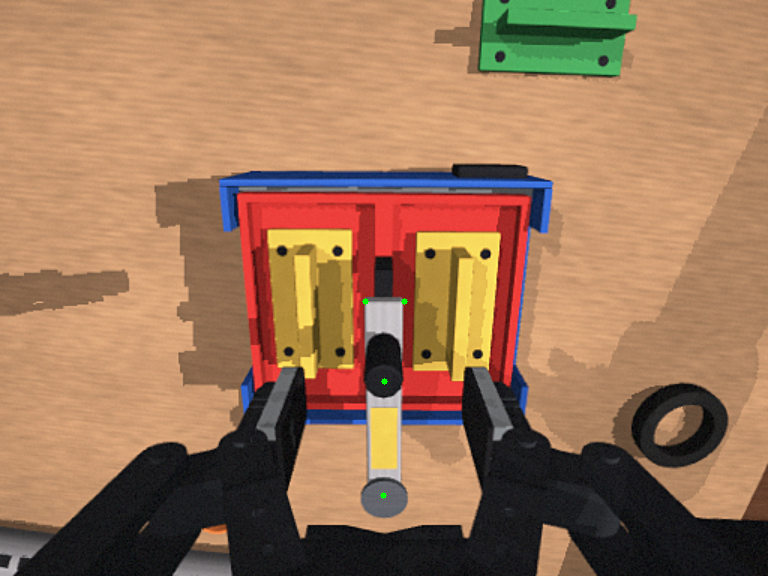

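The picture shows the bar straight over the handle: its tip corners at (365,301) and (404,301), knob at (384,381) and pivot at (383,495) match the 90° prediction. Both brackets stand in their pockets, so I am handing in.

```bash
python3 -c "
from plant import manip
print(manip.job_done())"
```

```text
the job is handed in; nothing more can be done
None
```

The job is handed in at about 46 s. The keeper bar went back to its stop first, then two cartridges went flat into bays 1 and 2, the divider onto its ledges, and a yellow bracket into each pocket. The bar now stands at about 90° over the handle, and I moved nothing else on the table; the judge gave no verdict back.

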